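# Zero a length comparator on its reference rod, then measure a prism

### The arm

A 6-joint arm with a two-finger parallel gripper is mounted at the origin on a cart in front of the work surface, level with it; the furniture and walls round the work are solid. World frame = base frame: x ahead of the robot, y to its left, z up, the work surface at z = 0. Lengths are in m, angles in rad, forces in N, time in s.
With the tool pointing down it reaches from about 0.375 to 0.925 m from the base axis. Payload 5.7 kg.
Tool frame: the origin (TCP) lies on the centre line of the jaws, within the pads' length; the fingertips stand 11 mm ahead of it and the grasp point (between the pads) lies 8 mm behind it (r.tip_extent is the distance from the TCP to the fingertips, in m); z points along the fingers, y is the line along which they close (so a half turn about z gives the same grasp; the last joint's range is limited). The gripper opens to 88 mm and grips with 3 to 60 N. Pads are 20 mm wide; open, the fingers measure 115 mm over their backs; the gripper's body (75 mm by 178 mm) begins 61 mm behind the grasp point.
Start: joints at [-1.268, 0.359, 1.51, -0, 1.272, -0.115], TCP at [0.243, -0.548, 0.234] pointing down, gripper open.
Joint ranges: [-2.97, 2.97], [-1.01, 2.36], [0.21, 2.38], [-0.96, 4.11], [0.2, 2.71], [-2.98, 2.98]. Speed limits (rad/s): [2.39, 2.39, 3.14, 3.14, 3.14, 3.14].

### API

Orientations are given as a rotation vector (axis times angle).
In Python, from bench import r gives the robot as it stands. The module is installed in compiled form; this text tells all that it offers.
- The arm moves only by the shell command python3 -m inch 'ROWS'. ROWS is JSON, a list of rows, each an object of numbers: "tx", "ty", "tz": the shift along the tool's x, y, z in cm; "wx", "wy", "wz": the turn, a rotation vector about the tool's x, y, z in degrees; "fingers": the gripper's target within -1 to 1 (shut at 1, half-way at 0, fully open at -1). A call has exactly 8 rows; each row shifts and turns the commanded pose from where the row before left it, along the tool's axes as they then stand; what a row does not reach is not made up. A row lasts 1/12 s, in which the tool goes at most 41.7 mm and 7.16 degrees, less where a joint would pass 70% of its speed; a pose out of reach is approached as far as the arm can. A call is refused whole if a number of a shift passes 4.17 or a number of a turn 7.16, either way. A call with a gripper value outside its range is refused whole. The fingers move at their own pace and stop on an object; the grip force is fixed at half the most. Time passes only in rows, so rows that do not move let the fingers close, or fill a call up. It gives the time, the measured TCP pose, the force, the opening and the grip force at its end, in the units of the state.
- r.state(): the state, without advancing time (a new reading comes with each control period).
- r.camera(name): name is "scene" or "top"; returns a dict with "frame" (384x512x3 uint8, red, green, blue), "fx", "fy", "cx", "cy" (pixels), "rvec" (rotation vector, rad) and "tvec" (3), from world to camera coordinates, as OpenCV has them. Camera axes: x right, y down, z forward; pixel columns grow to the right and rows downward; lengths in m; the calibration is good to about 2 mm. A picture is of the moment at which its call begins. There is no depth.
- r.close_job(): hands the job in; it is judged then, once.
Trained networks look in the newest picture that a camera, given by its name, has taken for a name from the list of things; names that differ only in an ending like _2 or _b are one class to them, and where a whole thing is asked for, a point or a joint stands for the part that bears it (a point fixed in the world has none). Each returns a list of dicts, best first, with "confidence" (0 to 1); they miss things now and then, are a little off and sometimes report something else, mostly with a low value. They report only what shows in the picture. A call takes as long as a camera call. They do not tell look-alikes from the thing itself.
- r.boxes_of(target, camera): "at" ([row, column] in pixels, amid what is visible of it).
- r.cut_out(target, camera): "region" (384x512 bool, what is visible of it) and "at" ([row, column] in pixels, amid what is visible of it).
The state is a dict: "clock": time; "q": joint angles; "qvel": joint speeds; "effort": joint torques, N m; "eef_pos": TCP position; "tcp_rot": TCP orientation; "force": force on the tool from outside, world axes, zero at the start; "torque": the same for the moment, N m; "width": finger opening in m; "grasp_force": force on a finger pad.
Only numpy, scipy, OpenCV 4.12 (cv2) and the standard library are available. Lean on these libraries where they do the work, as an engineer would, in place of code of your own. Each camera call takes 0.05 s, during which the arm holds its last target. There are 200 camera calls.

### The job

Turn the fine-adjustment knob until the comparator's dial reads zero on the steel reference rod, raise the spindle with its lever, and stand the rod upright in the middle of the rubber pad beside the anvil. Then lift the longer of the two concrete prisms off the rack by the steel ball on its end and ease your grip so that it swings plumb and hangs still, well clear of everything, before you grip it again. Stand it in the middle of the anvil and bring the lever forward again so that the spindle comes down on the ball, leaving the zero setting and the other things as they are.

Things in the scene. Friction and masses are not known exactly. Their poses are not given: they have to be found in the camera images.
- comparator: Bench length comparator, fixed: grey base plate 180 x 210 x 22 mm, steel column behind, dial head over the anvil, turned so that the dial faces right and toward the robot. Origin: centre of underside; x from the dial's front to the column, z up. Measuring axis at x = -30, y = 0 mm; column at x = 50 mm. Reach parts on the anvil from its -x side, fingers tilted 45 degrees, closing along y: the dial bars the way from above.
- dial (a point): Centre of the front of the round dial, 60 mm across, facing -x, 274 mm above the bench (about 1 mm up or down with the knob). Its case runs 26 mm back from here, 13 mm to either side of the measuring axis; its lowest edge is 244 mm up. Below it are only a 12 mm stem (down to 212 mm) and the spindle.
- anvil (a point): Centre of the top of the round steel anvil (60 mm across), 34 mm above the bench.
- park_pad (a point): Centre of the top of the round black rubber pad (54 mm across) on the base, 72 mm from the anvil along the comparator's +y (left when facing the dial), 25 mm above the bench.
- pointer (a joint): Black pointer of the dial: 0 = straight up at the long zero mark, positive clockwise when facing the dial, 1.0 rad for each mm the spindle is pushed up into the head (so several turns when the lever lifts it).
- spindle: Sprung steel spindle, 8 mm, hanging from the head on the measuring axis; its flat 16 mm foot follows what stands below and presses on it with about 2 N. Origin: centre of the foot's underside, 171 mm above the bench on the rod, z up. With nothing below it stops 4 mm lower; with the lever back it stands about 11 mm higher.
- lift_lever (a joint): Lever on the dial's -y side (right when facing it) that lifts the spindle: 0 = leaning 0.75 rad forward (-x), spindle down (as at the start); 1.5 rad = leaning 0.75 rad back to the column, spindle lifted. It stays where it is left; about 2 N at its knob moves it. Turns about a level line along y through x = -30 mm, 274 mm up, 52 mm from the knob's centre.
- lever_knob (a point): Centre of the lever's black ball knob, 18 mm across, 38 mm to the -y side of the measuring axis and about 312 mm above the bench. Push it over, or pinch it from above.
- fine_knob (a joint): Angle of the fine-adjustment knob, rad, positive counter-clockwise from above. 1 rad raises the whole head 0.8 mm and so moves the pointer -0.8 rad while a part stands below. The dial reads zero on the reference rod at about knob angle 0; it starts 0.5 to 1.2 rad to the positive side and stays where it is left (0.03 N m).
- knob_grip (a point): Grip point, on the axis, of the ribbed black fine-adjustment knob on top of the column: 32 mm across, 18 mm high, vertical axis, centre 308 mm above the bench; grip it from above.
- reference_rod: Steel reference rod, at the start upright on the anvil under the spindle: 26 mm rod on a 42 mm round foot, 100 mm high, with a stud on top that ends in a ball. Overall 137 mm, 0.42 kg. Origin: centre of its underside, z along it to the ball.
- reference_rod_ball (a point): Centre of the reference rod's ball, 18 mm across, 128 mm above its underside, on a 10 mm neck 19 mm long.
- long_prism: The longer concrete prism, 36 x 36 x 100 mm, with a steel stud ending in a ball on one end; overall 137 mm, about 0.33 kg, centre of mass about 70 mm from the ball. Origin: centre of the plain end (its underside when it stands), z along it to the ball. At the start it lies on the rack's rods in either of the two places, ball end toward the comparator.
- long_prism_ball (a point): Centre of the long prism's ball, 18 mm across, on a 10 mm neck, 28 mm from the end face, 128 mm from the plain end (as on the reference rod); 40 mm above the bench at the start. Pinched by its ball the prism pivots about the line between the finger pads: a grip of 60 N keeps it some 50 degrees off plumb, 25 N 18, 4 N (which still holds it) about 4 degrees.
- short_prism: A shorter prism, 36 x 36 x 70 mm, with the same stud and ball, lying beside the long one on the rack; not to be moved. Origin at the centre of its plain end, z to the ball.
- rack: Drying rack, fixed: two aluminium side plates (130 mm long, 52 mm high, pins to 58 mm) 170 mm apart, joined by two 8 mm steel rods along y. The prisms lie across the rods, undersides 22 mm above the bench, about 80 mm apart. Origin: centre, on the bench; x along the prisms toward their balls, z up.
- beaker: Glass beaker, 76 mm wide, 90 mm high, behind and left of the comparator; a bystander. Origin at the centre of its underside.
- weight: Knobbed 200 g balance weight, 29 mm across, 46 mm high, left of the comparator; a bystander. Origin at the centre of its underside.
- jar: Powder jar, 64 mm across, 103 mm high, left of the comparator; a bystander. Origin at the centre of its underside.
Mind the look-alikes: they are no part of the job. Leave any brown or green look-alike of the reference_rod alone.

How it is judged:
By the outcome, as a careful person would: the job done as asked, in the order asked, and still so for the second after the job is handed in, with the robot touching nothing.
It also fails if it takes over 72 s, if anything falls off the work surface, if the arm or the gripper's body presses on something with over 40 N, if the wrist force passes 120 N, or if a joint passes its speed limit or range.

## Working session

There is one attempt and no reset: what is moved stays moved. The work goes in short steps, Python scripts to look and compute and a shell command to move; the robot and the scene stay as the last step left them, time stands still between calls to the robot, and variables do not carry over. Pictures are saved under pics/ and viewed, at most 10 in all, crops included, and the job is handed in when it is done.

```bash
mkdir -p pics; cat > h.py <<'E'
import numpy as np, cv2
from bench import r
from scipy.spatial.transform import Rotation as R
def cam(n):
    c=r.camera(n); c['K']=np.array([[c['fx'],0,c['cx']],[0,c['fy'],c['cy']],[0,0,1.]]); c['R']=cv2.Rodrigues(np.array(c['rvec'],float))[0]; c['t']=np.array(c['tvec'],float); return c
def ray(c,rc):
    d=c['R'].T@np.linalg.inv(c['K'])@np.array([rc[1],rc[0],1.]); return -c['R'].T@c['t'],d
def atz(c,rc,z):
    o,d=ray(c,rc); return o+d*(z-o[2])/d[2]
def tri(c1,p1,c2,p2):
    o1,d1=ray(c1,p1);o2,d2=ray(c2,p2)
    s=np.linalg.lstsq(np.c_[d1,-d2],o2-o1,rcond=None)[0]; a=o1+d1*s[0];b=o2+d2*s[1]; return (a+b)/2,np.linalg.norm(a-b)
def proj(c,P):
    q=c['R']@np.array(P)+c['t']; q=c['K']@q; return q[1]/q[2],q[0]/q[2]
def save(c,f,box=None,k=1):
    im=c['frame'][:,:,::-1]
    if box: im=im[box[0]:box[1],box[2]:box[3]]
    cv2.imwrite('pics/'+f,cv2.resize(im,None,fx=k,fy=k,interpolation=cv2.INTER_CUBIC))
E
python3 - <<'E'
from h import *
np.set_printoptions(precision=4,suppress=True)
cs={n:cam(n) for n in('scene','top')}
for n,c in cs.items(): print(n,-c['R'].T@c['t'],c['fx'],c['R'][2])
cv2.imwrite('pics/a.png',np.vstack([cs['scene']['frame'],cs['top']['frame']])[:,:,::-1][:, :])
im=np.hstack([cs['scene']['frame'],cs['top']['frame']])[:,:,::-1]
save(cs['scene'],'s1.png',k=1.5);save(cs['top'],'t1.png',k=1.5)
for t in ['comparator','dial','anvil','park_pad','spindle','lever_knob','knob_grip','reference_rod','reference_rod_ball','long_prism','long_prism_ball','short_prism','rack','beaker','weight','jar']:
    for n in cs:
        print(t,n,[(np.round(d['at']).tolist(),round(d['confidence'],2)) for d in r.boxes_of(t,n)[:4]])
print(r.state())
E
```

```text
scene [-0.3462  0.5807  1.1328] 416.33501895764545 [ 0.6346 -0.3395 -0.6943]
top [0.4074 0.1059 1.5221] 444.52670906380524 [ 0.095   0.0162 -0.9953]
comparator scene [([219.0, 249.0], 0.62)]
comparator top [([190.0, 260.0], 0.86)]
dial scene []
dial top [([180.0, 263.0], 0.62)]
anvil scene [([217.0, 248.0], 0.91), ([150.0, 272.0], 0.18)]
anvil top [([188.0, 263.0], 0.81)]
park_pad scene [([217.0, 247.0], 0.93)]
park_pad top [([186.0, 258.0], 0.94), ([172.0, 246.0], 0.41), ([208.0, 363.0], 0.34)]
spindle scene []
spindle top [([195.0, 274.0], 0.21)]
lever_knob scene []
lever_knob top [([190.0, 262.0], 0.68), ([173.0, 284.0], 0.5)]
knob_grip scene [([159.0, 236.0], 0.5)]
knob_grip top [([174.0, 246.0], 0.44)]
reference_rod scene [([245.0, 304.0], 0.79), ([226.0, 144.0], 0.72), ([211.0, 259.0], 0.54)]
reference_rod top [([151.0, 152.0], 0.67), ([193.0, 274.0], 0.4)]
reference_rod_ball scene [([228.0, 141.0], 0.83), ([212.0, 262.0], 0.78), ([241.0, 304.0], 0.56)]
reference_rod_ball top [([150.0, 155.0], 0.69), ([208.0, 363.0], 0.69), ([179.0, 260.0], 0.41)]
long_prism scene []
long_prism
[... 217 characters left out ...]
, 355.0], 0.58)]
beaker scene [([221.0, 171.0], 0.95)]
beaker top [([153.0, 181.0], 0.83)]
weight scene [([275.0, 219.0], 0.67)]
weight top [([195.0, 271.0], 0.31)]
jar scene [([245.0, 185.0], 0.85)]
jar top [([194.0, 186.0], 0.69)]
{'clock': 1.7, 'q': array([-1.2681,  0.3588,  1.5104, -0.    ,  1.2725, -0.1151]), 'qvel': array([-0.0011,  0.0006, -0.    ,  0.0006, -0.0002,  0.0007]), 'effort': array([  0.0006, -51.5317, -27.1122,   0.0676,   0.0245,  -0.    ]), 'eef_pos': array([ 0.2434, -0.5484,  0.2336]), 'tcp_rot': array([-3.0731, -0.6516,  0.0001]), 'force': array([-0.1905, -0.7941,  0.6478]), 'torque': array([-0.0139,  0.0188, -0.016 ]), 'grasp_force': 0.0, 'width': 0.08773809255966218}
```

View pics/s1.png

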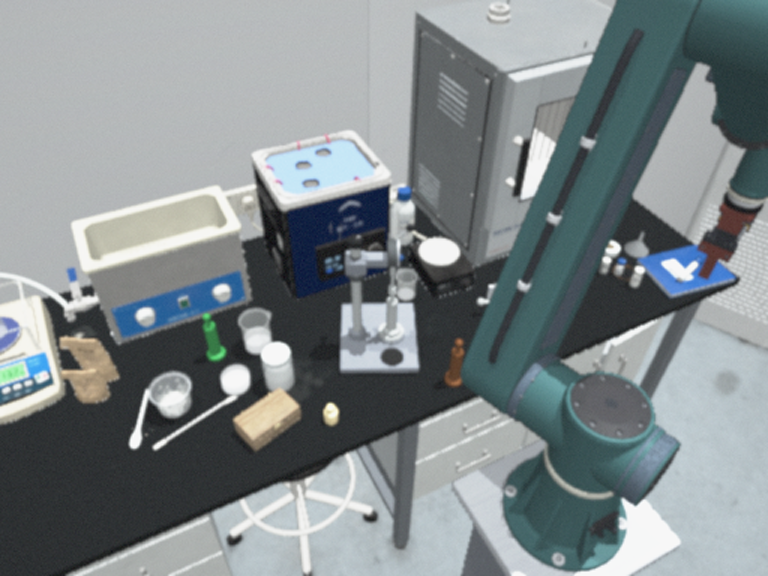

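View pics/t1.png

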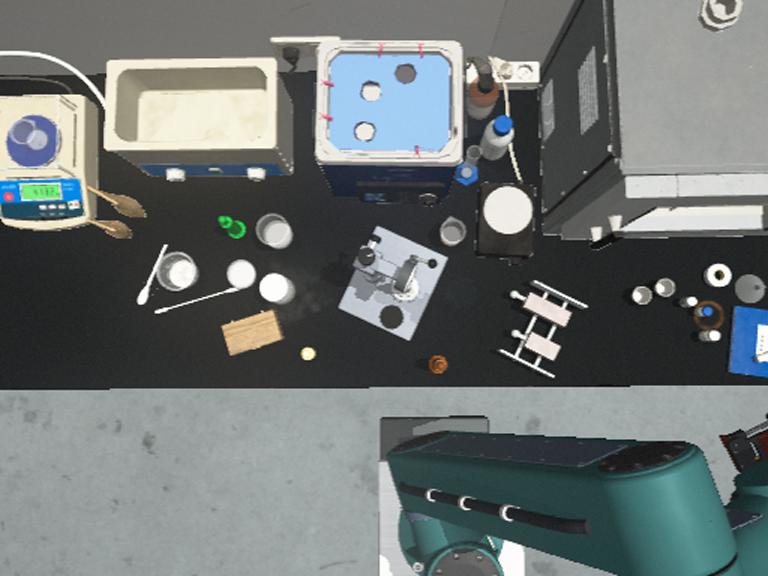

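```bash
python3 - <<'E'
from h import *
a=cam('scene');b=cam('top')
A=cv2.resize(a['frame'][150:255,220:290],None,fx=5.7,fy=5.7,interpolation=cv2.INTER_CUBIC)
B=cv2.resize(b['frame'][145:235,220:390],None,fx=4.7,fy=4.7,interpolation=cv2.INTER_CUBIC)
cv2.imwrite('pics/c1.png',A[:,:,::-1]);cv2.imwrite('pics/c2.png',B[:,:,::-1]); print(A.shape,B.shape)
E
```

```text
(598, 399, 3) (423, 799, 3)
```

View pics/c1.png

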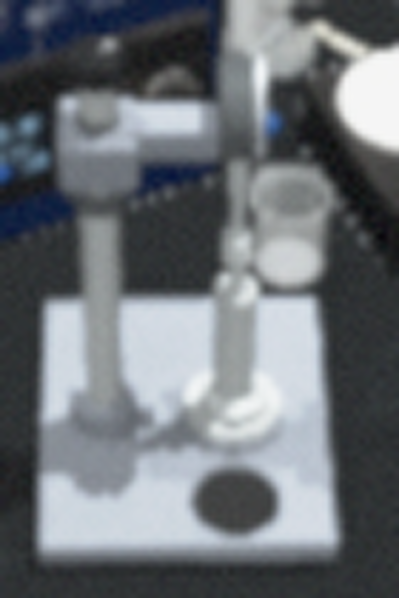

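View pics/c2.png

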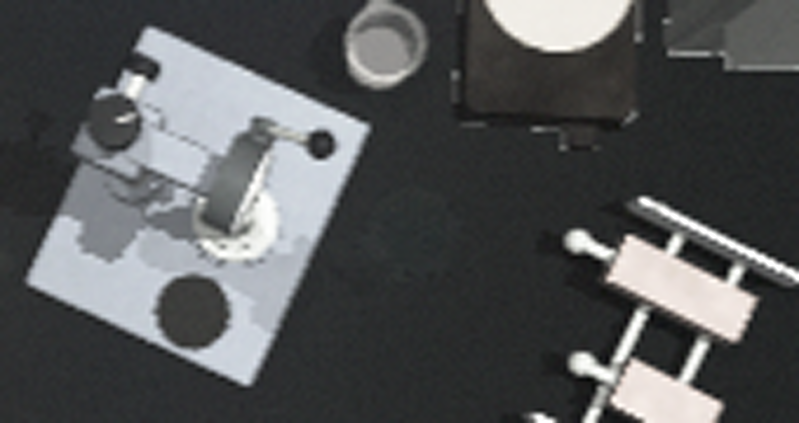

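The top crop shows the knob on the column, with a white index line at about (170, 246), the lever knob at (175.5, 288), the pad at (211, 261), and two prisms. The upper prism (ball at (196, 343)) is clearly longer than the lower one (ball at (222, 344)). Look-alikes of the rod are brown at (243, 292) and green at (151, 154). The true rod is the steel one on the anvil.

```bash
python3 - <<'E'
from h import *
from scipy.optimize import least_squares
np.set_printoptions(precision=4,suppress=True)
a=cam('scene');b=cam('top')
T=lambda x,y:(145+y/4.7-.4,220+x/4.7-.4)
S=lambda x,y:(150+y/5.7-.4,220+x/5.7-.4)
ob=[] 
for p,m in [((150,28),(.09,-.0)),]: pass
# comparator local: -x image(+220,+97); +y = left facing dial
loc={'c0':(.09,-.105,.022),'c1':(-.09,-.105,.022),'c2':(-.09,.105,.022),'c3':(.09,.105,.022),'pad':(-.03,.072,.025),'knob':(.05,0,.317),'lev':(-.03-.052*np.sin(.75),-.038,.274+.052*np.cos(.75)),'anv':(-.03,0,.034)}
O=[(b,T(150,28),'c0'),(b,T(370,125),'c1'),(b,T(250,383),'c2'),(b,T(27,283),'c3'),(b,T(193,312),'pad'),(b,T(115,122),'knob'),(b,T(321,144),'lev'),
 (a,S(46,300),'c0'),(a,S(318,298),'c1'),(a,S(338,545),'c2'),(a,S(40,548),'c3'),(a,S(235,500),'pad'),(a,S(232,408),'anv')]
def W(p,l): c,s=np.cos(p[2]),np.sin(p[2]); return np.array([p[0]+c*l[0]-s*l[1],p[1]+s*l[0]+c*l[1],l[2]])
f=lambda p:np.concatenate([np.subtract(proj(c,W(p,loc[n])),q) for c,q,n in O])
for sub in ('all',):
    s=least_squares(f,[.6,.05,1.15],loss='soft_l1'); print(s.x); print(f(s.x).reshape(-1,2))
np.save('comp.npy',s.x)
for n,l in {**loc,'dial':(-.043,0,.274),'axis':(-.03,0,.3)}.items(): w=W(s.x,l);print(n,w,'scene',proj(a,w),'top',proj(b,w))
ax=np.array([-np.cos(s.x[2]),-np.sin(s.x[2]),0]); d=W(s.x,(-.043,0,.274))
for c in(a,b):
    v=-c['R'].T@c['t']-d; print('face cos',v@ax/np.linalg.norm(v))
# rack balls
for n,q in (('L',T(578,241)),('S',T(582,362))): print(n,atz(b,q,.040))
for n,q in (('far end L mid',T(745,318)),('near end L',T(622,258)),('far S',T(710,415)),('near S',T(628,378))): print(n,atz(b,q,.058))
E
```

```text
[0.5486 0.1228 1.1289]
[[-1.2428 -1.3539]
 [ 0.0536 -0.1927]
 [ 1.4276 -0.6021]
 [ 0.1552 -1.4823]
 [ 0.0551 -0.5337]
 [-0.2359 -0.8453]
 [ 0.3958 -0.5634]
 [-0.5963  0.6552]
 [-0.7832  0.6647]
 [-0.6575  1.0251]
 [-0.3923  0.5059]
 [-0.5056  1.1935]
 [-1.4894  0.9965]]
c0 [0.682  0.1593 0.022 ] scene (np.float64(201.63526519589004), np.float64(228.32542134958268)) top (np.float64(149.31462537698386), np.float64(250.1610354389616))
c1 [ 0.605  -0.0034  0.022 ] scene (np.float64(201.09747373698107), np.float64(276.05413145424046)) top (np.float64(171.24930313935906), np.float64(298.1306985033705))
c2 [0.4152 0.0864 0.022 ] scene (np.float64(244.5565743290911), np.float64(279.92335629218496)) top (np.float64(227.51698241874033), np.float64(272.18939984106225))
c3 [0.4921 0.2491 0.022 ] scene (np.float64(245.34802825182996), np.float64(227.12348278482665)) top (np.float64(204.96801114174502), np.float64(223.86234235636294))
pad [0.4707 0.1265 0.025 ] scene (np.float64(236.81364907349965), np.float64(262.0215913607004)) top (np.float64(211.03803267161447), np.float64(260.1301225780828))

[... 380 characters left out ...]
39442588), np.float64(261.29827314744887)) top (np.float64(191.47740440367537), np.float64(269.13343239309467))
dial [0.5302 0.084  0.274 ] scene (np.float64(168.47359712042092), np.float64(267.01064845895365)) top (np.float64(186.0928593839924), np.float64(273.840925348299))
axis [0.5357 0.0957 0.3   ] scene (np.float64(162.17741054224686), np.float64(263.11812821887156)) top (np.float64(183.20158656186985), np.float64(269.7252252416953))
face cos -0.05606094031238522
face cos 0.02602943302156313
L [ 0.5187 -0.1488  0.04  ]
S [ 0.4331 -0.1496  0.04  ]
far end L mid [ 0.4626 -0.2605  0.058 ]
near end L [ 0.5052 -0.1762  0.058 ]
far S [ 0.3955 -0.2342  0.058 ]
near S [ 0.4215 -0.1781  0.058 ]
```

```bash
cat >> h.py <<'E'
yaw=np.load('comp.npy')[2]
def mark(n=6):
    F=np.mean([cam('top')['frame'].astype(float) for _ in range(n)],0); c=cam('top')
    g=F.mean(2)[160:182,234:256]; return g,c
E
python3 - <<'E'
from h import *
np.set_printoptions(linewidth=200,precision=4,suppress=True)
g,c=mark(); print(g.round().astype(int))
Q=R.from_rotvec(r.state()['tcp_rot']).as_matrix(); print(Q,yaw)
E
```

```text
[[ 47  46  47  47  47  47  46  47  47  48  47  43 158 147  84  56  57  54  50  67 172 204]
 [ 47  48  46  47  47  47  46  47  47  48  41  83 177 191 219 245 189  58  46 133 190 205]
 [ 46  46  46  47  47  47  46  47  48  48  42 152 197 196 236 246 213 165 132 179 205 204]
 [ 48  46  47  48  46  48  47  79  92  66  77 173 190 221 248 242 197 193 204 204 203 203]
 [ 47  47  46  47  47  48  69 167 197 182 156 161 184 240 246 212 191 204 205 206 205 203]
 [ 47  47  46  47  46  47 144 141 123  88  81  68 119 195 223 193 192 204 204 204 204 205]
 [ 46  47  48  47  47  54  74  72  64  65  66  67  68  55 135 164 192 204 204 203 202 202]
 [ 48  47  48  48  48  62  66  64  65  66  67  67  70  71  85 164 180 161 186 202 201 201]
 [ 47  47  47  47  50  61  64  65  66  67  68  67  70  72  71 138 196 202 180 146 180 200]
 [ 48  46  47  47  52  62  65  65  66  68  70  73 113 168 155 107 177 208 210 203 181 191]
 [ 47  47  48  50  57  62  65  67  67  69 110 212 210 159 104  57 134 192 210 197 152 178]
 [ 47  48  48  82  84  70  66  67  68  69  69  71  73  75  76  66 160 183 169 172 137 177]
 [ 47  4
[... 302 characters left out ...]
  72  75  73  60  49 119 170 184 182 199 207 209 209]
 [ 48 103 133 137 136 136 120  91  61  43  44  41  48 117 168 183 183 182 198 207 208 209]
 [ 48  64 105 124 134 137 137 121  99  90  98 132 146 174 184 183 182 181 196 206 208 209]
 [ 48  50  64  83 108 122 132 121 112 112 159 179 166 164 178 184 183 183 198 208 208 209]
 [ 48  48  48  89  84  90 139 168 175 180 180 180 182 165 147 160 179 185 200 210 210 210]
 [ 41  40  70 120 136 115  89  80 128 150 166 181 183 183 180 138 108 163 199 213 213 211]
 [ 40  40 109 134 136 136 136 126  99  78 110 146 167 182 179 130  85  79  99 156 192 210]]
[[ 0.914   0.4057  0.    ]
 [ 0.4057 -0.914   0.0001]
 [ 0.0001 -0.0001 -1.    ]] 1.128936029267604
```

```bash
cat >> h.py <<'E'
def knob_angle(n=6,thr=88):
    g,c=mark(n); g=g[6:16,5:15].copy()
    # marks: bright pixels inside disc radius 4.2 px about centre
    rr,cc=np.mgrid[0:10,0:10]; cy,cx=4.6,4.8
    w=np.where(((rr-cy)**2+(cc-cx)**2<4.3**2),np.clip(g-78,0,None),0)
    P=np.array([atz(c,(160+6+y,234+5+x),.317)[:2] for y,x in zip(rr.ravel(),cc.ravel())]); w=w.ravel()
    m=(P*w[:,None]).sum(0)/w.sum(); D=(P-m); C=(D*w[:,None]).T@D; v=np.linalg.eigh(C)[1][:,1]
    k=atz(c,(160+6+cy,234+5+cx),.317)[:2]
    if v@(m-k)<0: v=-v
    a=np.arctan2(v[1],v[0]); rad=np.arctan2(*(m-k)[::-1])
    wr=lambda t:(t-(yaw-np.pi)+np.pi)%(2*np.pi)-np.pi
    return wr(a),wr(rad),m,k
E
python3 - <<'E'
from h import *
print(knob_angle(1))
E
```

```text
(np.float64(0.6149041291537718), np.float64(0.7914219091977595), array([0.57141664, 0.16031238]), array([0.56917206, 0.16646983]))
```

```bash
cat >> h.py <<'E'
zc=np.array([0,0,-1.])
def down(a):  # tool down, tool x at world angle a
    x=np.array([np.cos(a),np.sin(a),0]); return np.c_[x,np.cross(zc,x),zc]
def tilt(a,deg,s=1): return down(a if s>0 else a+np.pi)@R.from_euler('y',s*deg,degrees=True).as_matrix()
def now():
    s=r.state(); return np.array(s['eef_pos']),R.from_rotvec(s['tcp_rot']).as_matrix(),s
def to(P,Q=None):
    p,q,s=now(); d=q.T@(np.array(P)-p)*100; print('pos',p.round(4),'shift cm',d.round(2), 'rows>=',round(np.linalg.norm(d)/4.17,1), end=' ')
    if Q is not None: print('turn deg',np.degrees(R.from_matrix(q.T@Q).as_rotvec()).round(1),end='')
    print()
def C(x,y,z):
    p=np.load('comp.npy'); c,s=np.cos(p[2]),np.sin(p[2]); return np.array([p[0]+c*x-s*y,p[1]+s*x+c*y,z])
E
python3 - <<'E'
from h import *
np.set_printoptions(precision=3,suppress=True)
st=r.state(); q=st['q']
E=lambda a,x:R.from_euler(a,x).as_matrix()
W=E('z',q[0])@E('y',q[1]+q[2])@E('z',q[3])@E('y',q[4])@E('z',q[5])
K=W.T@now()[1]; print(K)
for nm,a in (('tilt+',tilt(yaw,45,1)),('tilt-',tilt(yaw,45,-1)),('down+',down(yaw)),('down-',down(yaw+np.pi))):
  for j1 in (-.3,0.1):
    for s in (1.7,2.1):
      M=E('y',-s)@E('z',-j1)@a@K.T
      j5=np.arccos(M[2,2]); j4=np.arctan2(M[1,2],M[0,2]); j6=np.arctan2(M[2,1],-M[2,0])
      print(nm,j1,s,np.array([j4,j5,j6]))
to([.570,.167,.40],down(yaw)); to([.570,.167,.40],down(yaw+np.pi))
E
```

```text
[[ 0. -1. -0.]
 [ 1.  0.  0.]
 [-0. -0.  1.]]
tilt+ -0.3 1.7 [0.794 1.379 0.008]
tilt+ -0.3 2.1 [ 0.896  1.112 -0.307]
tilt+ 0.1 1.7 [0.747 1.101 0.308]
tilt+ 0.1 2.1 [ 0.958  0.834 -0.057]
tilt- -0.3 1.7 [ 0.794  1.379 -3.133]
tilt- -0.3 2.1 [0.896 1.112 2.835]
tilt- 0.1 1.7 [ 0.747  1.101 -2.833]
tilt- 0.1 2.1 [0.958 0.834 3.085]
down+ -0.3 1.7 [-0.     1.442  0.142]
down+ -0.3 2.1 [-0.     1.042  0.142]
down+ 0.1 1.7 [-0.     1.442  0.542]
down+ 0.1 2.1 [-0.     1.042  0.542]
down- -0.3 1.7 [ 0.     1.442 -3.   ]
down- -0.3 2.1 [ 0.     1.042 -3.   ]
down- 0.1 1.7 [ 0.     1.442 -2.6  ]
down- 0.1 2.1 [ 0.     1.042 -2.6  ]
pos [ 0.243 -0.548  0.234] shift cm [ 58.87 -52.14 -16.63] rows>= 19.3 turn deg [ -0.   -0.  -40.7]
pos [ 0.243 -0.548  0.234] shift cm [ 58.87 -52.14 -16.63] rows>= 19.3 turn deg [ -0.    0.  139.3]
```

```bash
python3 -m inch '[{"tx":2.45,"ty":-2.17,"tz":-2.08,"fingers":-0.2},{"tx":2.45,"ty":-2.17,"tz":-2.08,"fingers":-0.2},{"tx":2.45,"ty":-2.17,"tz":-2.08,"fingers":-0.2},{"tx":2.45,"ty":-2.17,"tz":-2.08,"fingers":-0.2},{"tx":2.45,"ty":-2.17,"tz":-2.08,"fingers":-0.2},{"tx":2.45,"ty":-2.17,"tz":-2.08,"fingers":-0.2},{"tx":2.45,"ty":-2.17,"tz":-2.08,"fingers":-0.2},{"tx":2.45,"ty":-2.17,"tz":-2.08,"fingers":-0.2}]'
python3 -m inch '[{"tx":2.45,"ty":-2.17,"fingers":-0.2},{"tx":2.45,"ty":-2.17,"fingers":-0.2},{"tx":2.45,"ty":-2.17,"fingers":-0.2},{"tx":2.45,"ty":-2.17,"fingers":-0.2},{"tx":2.45,"ty":-2.17,"fingers":-0.2},{"tx":2.45,"ty":-2.17,"fingers":-0.2},{"tx":2.45,"ty":-2.17,"fingers":-0.2},{"tx":2.45,"ty":-2.17,"fingers":-0.2}]'
python3 -m inch '[{"tx":2.45,"ty":-2.17,"fingers":-0.2},{"tx":2.45,"ty":-2.17,"fingers":-0.2},{"tx":2.45,"ty":-2.17,"fingers":-0.2},{"tx":2.45,"ty":-2.17,"fingers":-0.2},{"tx":2.45,"ty":-2.17,"fingers":-0.2},{"tx":2.45,"ty":-2.17,"fingers":-0.2},{"tx":2.45,"ty":-2.17,"fingers":-0.2},{"tx":2.45,"ty":-2.17,"fingers":-0.2}]'
python3 -m inch '[{"wz":-6.6,"fingers":-0.2},{"wz":-6.6,"fingers":-0.2},{"wz":-6.6,"fingers":-0.2},{"wz":-6.6,"fingers":-0.2},{"wz":-6.6,"fingers":-0.2},{"wz":-6.6,"fingers":-0.2},{"wz":-6.6,"fingers":-0.2},{"wz":-6.6,"fingers":-0.2}]'
python3 -c "
from h import *
to([.5695,.167,.311],down(yaw+np.radians(38)))"
```

```text
pos [ 0.2434 -0.5484  0.2336] shift cm [ 58.83 -52.16  -7.73] rows>= 18.9 turn deg [ -0.   -0.  -78.7]invalid input
invalid input
invalid input
invalid input
```

```bash
python3 -m inch '[{"tx":2.45,"ty":-2.17,"tz":-2.08,"wx":0,"wy":0,"wz":0,"fingers":-0.2},{"tx":2.45,"ty":-2.17,"tz":-2.08,"wx":0,"wy":0,"wz":0,"fingers":-0.2},{"tx":2.45,"ty":-2.17,"tz":-2.08,"wx":0,"wy":0,"wz":0,"fingers":-0.2},{"tx":2.45,"ty":-2.17,"tz":-2.08,"wx":0,"wy":0,"wz":0,"fingers":-0.2},{"tx":2.45,"ty":-2.17,"tz":-2.08,"wx":0,"wy":0,"wz":0,"fingers":-0.2},{"tx":2.45,"ty":-2.17,"tz":-2.08,"wx":0,"wy":0,"wz":0,"fingers":-0.2},{"tx":2.45,"ty":-2.17,"tz":-2.08,"wx":0,"wy":0,"wz":0,"fingers":-0.2},{"tx":2.45,"ty":-2.17,"tz":-2.08,"wx":0,"wy":0,"wz":0,"fingers":-0.2}]'
```

```text
clock: 3.02
eef_pos: [0.3524, -0.3086, 0.4012]
tcp_rot: [3.073, 0.651, 0.0]
force: [0.9, 0.5, -0.5]
width: 0.0524
grasp_force: 0.0
```

```bash
python3 -m inch '[{"tx":2.45,"ty":-2.17,"tz":0,"wx":0,"wy":0,"wz":0,"fingers":-0.2},{"tx":2.45,"ty":-2.17,"tz":0,"wx":0,"wy":0,"wz":0,"fingers":-0.2},{"tx":2.45,"ty":-2.17,"tz":0,"wx":0,"wy":0,"wz":0,"fingers":-0.2},{"tx":2.45,"ty":-2.17,"tz":0,"wx":0,"wy":0,"wz":0,"fingers":-0.2},{"tx":2.45,"ty":-2.17,"tz":0,"wx":0,"wy":0,"wz":0,"fingers":-0.2},{"tx":2.45,"ty":-2.17,"tz":0,"wx":0,"wy":0,"wz":0,"fingers":-0.2},{"tx":2.45,"ty":-2.17,"tz":0,"wx":0,"wy":0,"wz":0,"fingers":-0.2},{"tx":2.45,"ty":-2.17,"tz":0,"wx":0,"wy":0,"wz":0,"fingers":-0.2}]'
python3 -m inch '[{"tx":2.45,"ty":-2.17,"tz":0,"wx":0,"wy":0,"wz":0,"fingers":-0.2},{"tx":2.45,"ty":-2.17,"tz":0,"wx":0,"wy":0,"wz":0,"fingers":-0.2},{"tx":2.45,"ty":-2.17,"tz":0,"wx":0,"wy":0,"wz":0,"fingers":-0.2},{"tx":2.45,"ty":-2.17,"tz":0,"wx":0,"wy":0,"wz":0,"fingers":-0.2},{"tx":2.45,"ty":-2.17,"tz":0,"wx":0,"wy":0,"wz":0,"fingers":-0.2},{"tx":2.45,"ty":-2.17,"tz":0,"wx":0,"wy":0,"wz":0,"fingers":-0.2},{"tx":2.45,"ty":-2.17,"tz":0,"wx":0,"wy":0,"wz":0,"fingers":-0.2},{"tx":2.45,"ty":-2.17,"tz":0,"wx":0,"wy":0,"wz":0,"fingers":-0.2}]'
python3 -m inch '[{"tx":0,"ty":0,"tz":0,"wx":0,"wy":0,"wz":-7.15,"fingers":-0.2},{"tx":0,"ty":0,"tz":0,"wx":0,"wy":0,"wz":-7.15,"fingers":-0.2},{"tx":0,"ty":0,"tz":0,"wx":0,"wy":0,"wz":-7.15,"fingers":-0.2},{"tx":0,"ty":0,"tz":0,"wx":0,"wy":0,"wz":-7.15,"fingers":-0.2},{"tx":0,"ty":0,"tz":0,"wx":0,"wy":0,"wz":-7.15,"fingers":-0.2},{"tx":0,"ty":0,"tz":0,"wx":0,"wy":0,"wz":-7.15,"fingers":-0.2},{"tx":0,"ty":0,"tz":0,"wx":0,"wy":0,"wz":-7.15,"fingers":-0.2},{"tx":0,"ty":0,"tz":0,"wx":0,"wy":0,"wz":-7.15,"fingers":-0.2}]'
python3 -c "
from h import *
to([.5695,.167,.311],down(yaw+np.radians(38)))"
```

```text
clock: 3.68
eef_pos: [0.4611, -0.0703, 0.4003]
tcp_rot: [3.073, 0.651, 0.001]
force: [0.4, 0.7, -0.9]
width: 0.0525
grasp_force: 0.0
clock: 4.35
eef_pos: [0.5699, 0.1679, 0.4001]
tcp_rot: [-3.073, -0.652, -0.0]
force: [0.4, -0.3, -1.1]
width: 0.0528
grasp_force: 0.0
clock: 5.02
eef_pos: [0.5695, 0.1662, 0.4001]
tcp_rot: [-2.38, -2.05, 0.0]
force: [-0.2, -0.6, -0.6]
width: 0.0525
grasp_force: 0.0
pos [0.5695 0.1662 0.4001] shift cm [ 0.08 -0.01  8.91] rows>= 2.1 turn deg [ -0.   -0.  -21.2]
```

```bash
python3 -m inch '[{"tx":0.08,"ty":0,"tz":2.2,"wx":0,"wy":0,"wz":-5.3,"fingers":-0.2},{"tx":0,"ty":0,"tz":2.2,"wx":0,"wy":0,"wz":-5.3,"fingers":-0.2},{"tx":0,"ty":0,"tz":2.2,"wx":0,"wy":0,"wz":-5.3,"fingers":-0.2},{"tx":0,"ty":0,"tz":2.2,"wx":0,"wy":0,"wz":-5.3,"fingers":-0.2},{"tx":0,"ty":0,"tz":0,"wx":0,"wy":0,"wz":0,"fingers":-0.2},{"tx":0,"ty":0,"tz":0,"wx":0,"wy":0,"wz":0,"fingers":1},{"tx":0,"ty":0,"tz":0,"wx":0,"wy":0,"wz":0,"fingers":1},{"tx":0,"ty":0,"tz":0,"wx":0,"wy":0,"wz":0,"fingers":1}]'
```

```text
clock: 5.68
eef_pos: [0.5707, 0.1672, 0.3139]
tcp_rot: [1.971, 2.444, 0.004]
force: [-0.2, 0.7, -0.7]
width: 0.0359
grasp_force: 0.0
```

```bash
python3 -m inch '[{"tx":0,"ty":0,"tz":0.1,"wx":0,"wy":0,"wz":0,"fingers":1},{"tx":0,"ty":0,"tz":0,"wx":0,"wy":0,"wz":0,"fingers":1},{"tx":0,"ty":0,"tz":0,"wx":0,"wy":0,"wz":6.3,"fingers":1},{"tx":0,"ty":0,"tz":0,"wx":0,"wy":0,"wz":6.3,"fingers":1},{"tx":0,"ty":0,"tz":0,"wx":0,"wy":0,"wz":6.3,"fingers":1},{"tx":0,"ty":0,"tz":0,"wx":0,"wy":0,"wz":6.3,"fingers":1},{"tx":0,"ty":0,"tz":0,"wx":0,"wy":0,"wz":6.3,"fingers":1},{"tx":0,"ty":0,"tz":0,"wx":0,"wy":0,"wz":6.3,"fingers":1}]'
python3 -c "
from h import *
print(r.state()['torque']);to([.5695,.167,.311],down(yaw))"
```

```text
clock: 6.35
eef_pos: [0.5698, 0.1673, 0.3134]
tcp_rot: [2.661, 1.669, 0.003]
force: [-4.2, 0.5, 8.4]
width: 0.0315
grasp_force: 30.0
[0.02278227 0.55032011 0.0833476 ]
pos [0.5698 0.1673 0.3134] shift cm [-0.04 -0.01  0.24] rows>= 0.1 turn deg [ 0.1 -0.1 -0.5]
```

```bash
python3 -m inch '[{"tx":0,"ty":0,"tz":-0.1,"wx":0,"wy":0,"wz":0,"fingers":-0.1},{"tx":0,"ty":0,"tz":0,"wx":0,"wy":0,"wz":0,"fingers":-0.1},{"tx":0,"ty":0,"tz":0,"wx":0,"wy":0,"wz":0,"fingers":-0.1},{"tx":0,"ty":0,"tz":-3,"wx":0,"wy":0,"wz":0,"fingers":0},{"tx":0,"ty":0,"tz":-3.5,"wx":0,"wy":0,"wz":0,"fingers":0},{"tx":-3.7,"ty":0.95,"tz":0,"wx":0,"wy":0,"wz":0,"fingers":1},{"tx":-3.7,"ty":0.95,"tz":0,"wx":0,"wy":0,"wz":0,"fingers":1},{"tx":-3.7,"ty":0.95,"tz":0,"wx":0,"wy":0,"wz":0,"fingers":1}]'
python3 -m inch '[{"tx":-3.7,"ty":0.95,"tz":0,"wx":0,"wy":0,"wz":0,"fingers":1},{"tx":0,"ty":0,"tz":0,"wx":0,"wy":0,"wz":0,"fingers":1},{"tx":0,"ty":0,"tz":0,"wx":0,"wy":0,"wz":0,"fingers":1},{"tx":0,"ty":0,"tz":0,"wx":0,"wy":0,"wz":0,"fingers":1},{"tx":0,"ty":0,"tz":0,"wx":0,"wy":0,"wz":0,"fingers":1},{"tx":0,"ty":0,"tz":0,"wx":0,"wy":0,"wz":0,"fingers":1},{"tx":0,"ty":0,"tz":0,"wx":0,"wy":0,"wz":0,"fingers":1},{"tx":0,"ty":0,"tz":0,"wx":0,"wy":0,"wz":0,"fingers":1}]'
python3 - <<'E'
from h import *
np.set_printoptions(linewidth=200,precision=4,suppress=True)
to(C(-.10,-.038,.317),down(yaw)); print(knob_angle(6)); g,c=mark(1); print(g[4:17,4:17].round().astype(int))
A=cv2.resize(c['frame'][150:225,225:300],None,fx=7,fy=7,interpolation=cv2.INTER_CUBIC); cv2.imwrite('pics/k2.png',A[:,:,::-1])
E
```

```text
clock: 7.02
eef_pos: [0.5478, 0.0538, 0.3778]
tcp_rot: [2.652, 1.682, 0.002]
force: [0.1, 0.1, 0.3]
width: 0.0274
grasp_force: 0.0
clock: 7.68
eef_pos: [0.5405, 0.0179, 0.377]
tcp_rot: [-2.655, -1.679, 0.0]
force: [-0.6, 0.1, 1.1]
width: 0.0006
grasp_force: 0.0
pos [0.5405 0.0179 0.377 ] shift cm [-0.17  0.05  6.  ] rows>= 1.4 turn deg [-0.  -0.  -0.1]
(np.float64(-0.03637160380256166), np.float64(0.10011951234680438), array([0.5672, 0.161 ]), array([0.5692, 0.1665]))
[[ 47  47  65 164 196 180 153 157 183 239 245 205 141]
 [ 45  44 145 136 115  82  69  59 112 192 227 175 128]
 [ 45  44  95  79  49  49  46  46  46  68 139 134 129]
 [ 45  43  46  46  49  46  47  48  49  49  74 163 168]
 [ 49  48  50  48  51  50  50  47  49  50  48 133 193]
 [ 43  46  47  48  48  49  47  49  49  49  49  41 110]
 [ 47  49  48  48  47  49  53  52  51  48  47  56 112]
 [ 75  55  47  50  49  51  79 156 133  69  50  43 107]
 [ 82  47  49  47  50  49  50  49  90 124  90  51  95]
 [103  59  51  49  51  49  50  51  49  49  49  65  99]
 [137  89  47  49  47  50  47  50  46  47  45  79 105]
 [136 135  87  45  48  51  49  46  44  37  74 104 113]
 [135 137 119  74  44  40  43  35  38  77 105 112 113]]
```

View pics/k2.png

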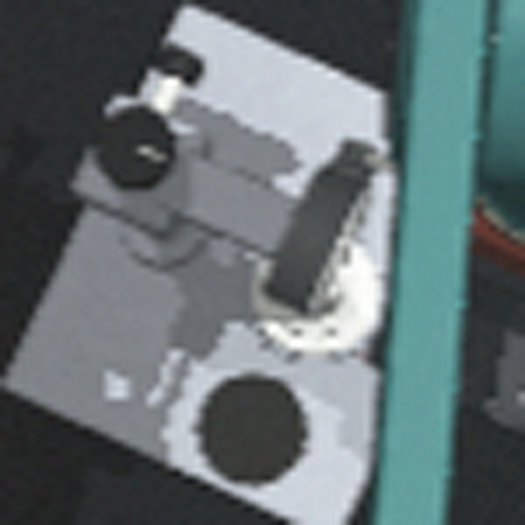

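```bash
cat > kfit.py <<'E'
from h import *
from scipy.optimize import least_squares
from scipy.ndimage import map_coordinates
def avg(n=8): return np.mean([cam('top')['frame'].astype(float).mean(2) for _ in range(n)],0)
def yawfit(F,c):
    out=[]
    for p,q in (((90,-.095),(90,.095)),((.085,-105),(-.03,-105))):
        pts=[]
        for t in np.linspace(0,1,40):
            if p[0]==90: P=lambda o:C(.09+o,-.095+t*.19,.022)
            else: P=lambda o:C(.085-t*.10,-.105-o,.022)
            o=np.linspace(-.012,.012,49); v=np.array([proj(c,P(k)) for k in o]); s=map_coordinates(F,v.T,order=1)
            i=np.where((s[:-1]>100)&(s[1:]<=100))[0]
            if s[:10].mean()>130 and s[-10:].mean()<80 and len(i)==1: pts.append(P(o[i[0]])[:2])
        pts=np.array(pts); d=pts-np.median(pts,0); v=np.linalg.svd(d)[2][0]; res=d@np.linalg.svd(d)[2][1]
        k=np.abs(res-np.median(res))<.0025; d=pts[k]-pts[k].mean(0); v=np.linalg.svd(d)[2][0]
        a=np.arctan2(v[1],v[0])-(np.pi/2 if p[0]==90 else 0); a=(a-yaw+np.pi/2)%np.pi-np.pi/2+yaw; out.append((a,k.sum()))
    return out
E
python3 - <<'E'
from kfit import *
np.set_printoptions(precision=3,suppress=True)
F=avg(8); c=cam('top'); np.save('F2.npy',F)
print(yaw,yawfit(F,c))
# model of mark
def model(p,ang,g0,K):
    k=np.array([p[0],p[1]]); u=np.array([np.cos(ang),np.sin(ang)])
    A=np.array([proj(c,[*(k+u*p[2]*1e-3),.317]) for _ in (0,)][0]); B=np.array(proj(c,[*(k+u*p[3]*1e-3),.317]))
    t=np.linspace(0,1,30)[:,None]; L=A+(B-A)*t
    rr,cc=np.mgrid[0:22,0:22]; im=np.zeros((22,22))
    for y,x in L: im+=np.exp(-((rr+160-y)**2+(cc+234-x)**2)/(2*p[4]**2))
    return K*im/30
g2=F[160:182,234:256]
m=np.zeros((22,22),bool); rr,cc=np.mgrid[0:22,0:22]; m=((rr-10.7)**2+(cc-9.9)**2<4.2**2)
for cen in (None,(.5692,.1665),(.5698,.1673),(.570,.1655)):
    def f(q):
        pp=list(q[:2])+[0.,q[2],q[3]] ; pp[2]=q[6]
        e=((model(pp,q[4],0,q[5])+q[7]-g2)[m])/5
        if cen: e=np.r_[e,(np.array(q[:2])-cen)/2e-4]
        else: e=np.r_[e,(np.array(q[:2])-(.5695,.1665))/2e-3]
        return e
    s=least_squares(f,[.5695,.1665,12,.6,yaw-np.pi,300,2,49],x_scale=[1e-3,1e-3,1,.1,.1,50,1,5]); q=s.x
    print(cen,'knob rel',q[4]-(yaw-np.pi),q,s.cost)
E
```

```text
1.128936029267604 [(np.float64(1.1386905006280212), np.int64(23)), (np.float64(1.1345346783678478), np.int64(40))]
None knob rel 0.06172341097952927 [  0.569   0.167  10.394   0.398  -1.951 378.083   1.471  48.661] 2.899302254345957
(0.5692, 0.1665) knob rel 0.08044562546694833 [  0.569   0.166  10.334   0.397  -1.932 379.122   1.43   48.669] 3.119971871776918
(0.5698, 0.1673) knob rel 0.05790913066192127 [  0.57    0.167  11.238   0.398  -1.955 378.103   2.312  48.661] 2.9094354325022573
(0.57, 0.1655) knob rel -0.002216344044386531 [  0.57    0.166   9.504   0.393  -2.015 384.683   0.628  48.697] 8.385186324403696
```

```bash
python3 -c "
from h import *
to([.5698,.1673,.315],down(yaw))"
python3 -m inch '[{"tx":3.7,"ty":-0.95,"tz":0,"wx":0,"wy":0,"wz":0,"fingers":-0.1},{"tx":3.7,"ty":-0.95,"tz":0,"wx":0,"wy":0,"wz":0,"fingers":-0.1},{"tx":3.7,"ty":-0.95,"tz":0,"wx":0,"wy":0,"wz":0,"fingers":-0.1},{"tx":3.7,"ty":-0.95,"tz":0,"wx":0,"wy":0,"wz":0,"fingers":-0.1},{"tx":0,"ty":0,"tz":0,"wx":0,"wy":0,"wz":0,"fingers":-0.1},{"tx":0,"ty":0,"tz":2.2,"wx":0,"wy":0,"wz":0,"fingers":-0.1},{"tx":0,"ty":0,"tz":2.2,"wx":0,"wy":0,"wz":0,"fingers":-0.1},{"tx":0,"ty":0,"tz":1.8,"wx":0,"wy":0,"wz":0,"fingers":-0.1}]'
python3 -m inch '[{"tx":0,"ty":0,"tz":0,"wx":0,"wy":0,"wz":0,"fingers":1},{"tx":0,"ty":0,"tz":0,"wx":0,"wy":0,"wz":0,"fingers":1},{"tx":0,"ty":0,"tz":0,"wx":0,"wy":0,"wz":0,"fingers":1},{"tx":0,"ty":0,"tz":0,"wx":0,"wy":0,"wz":0,"fingers":1},{"tx":0,"ty":0,"tz":0,"wx":0,"wy":0,"wz":1.5,"fingers":1},{"tx":0,"ty":0,"tz":0,"wx":0,"wy":0,"wz":1.6,"fingers":1},{"tx":0,"ty":0,"tz":0,"wx":0,"wy":0,"wz":0,"fingers":1},{"tx":0,"ty":0,"tz":0,"wx":0,"wy":0,"wz":0,"fingers":1}]'
```

```text
pos [0.5403 0.017  0.3771] shift cm [14.83 -3.8   6.21] rows>= 4.0 turn deg [-0.  -0.  -0.1]
clock: 9.25
eef_pos: [0.5694, 0.1671, 0.3139]
tcp_rot: [2.656, 1.678, -0.001]
force: [0.0, -0.1, -0.2]
width: 0.0476
grasp_force: 0.0
clock: 9.92
eef_pos: [0.5696, 0.167, 0.316]
tcp_rot: [-2.7, -1.606, -0.001]
force: [-3.5, 0.8, 1.5]
width: 0.0309
grasp_force: 30.0
```

```bash
python3 -m inch '[{"tx":0,"ty":0,"tz":0,"wx":0,"wy":0,"wz":0,"fingers":-0.1},{"tx":0,"ty":0,"tz":0,"wx":0,"wy":0,"wz":0,"fingers":-0.1},{"tx":0,"ty":0,"tz":-2,"wx":0,"wy":0,"wz":-3.1,"fingers":-0.1},{"tx":0,"ty":0,"tz":-4.1,"wx":0,"wy":0,"wz":0,"fingers":0},{"tx":-3.7,"ty":0.95,"tz":0,"wx":0,"wy":0,"wz":0,"fingers":1},{"tx":-3.7,"ty":0.95,"tz":0,"wx":0,"wy":0,"wz":0,"fingers":1},{"tx":-3.7,"ty":0.95,"tz":0,"wx":0,"wy":0,"wz":0,"fingers":1},{"tx":-3.9,"ty":0.95,"tz":0,"wx":0,"wy":0,"wz":0,"fingers":1}]'
python3 - <<'E'
from kfit import *
to(C(-.10,-.038,.317),down(yaw)); F=avg(4);c=cam('top'); F2=np.load('F2.npy')
a=F[166:177,239:250].round().astype(int); print(a)
print(F2[166:177,239:250].round().astype(int))
E
```

```text
clock: 10.58
eef_pos: [0.5399, 0.0139, 0.3769]
tcp_rot: [2.653, 1.678, 0.003]
force: [-0.5, -0.2, 0.5]
width: 0.0205
grasp_force: 0.0
pos [0.5399 0.0139 0.3769] shift cm [ 0.22 -0.09  5.99] rows>= 1.4 turn deg [ 0.2 -0.  -0.1]
[[ 46  66  58  49  47  49  49  47  46 133 133]
 [ 54  52  47  47  48  47  50  48  49  71 162]
 [ 48  47  47  48  47  48  48  47  47  48 133]
 [ 46  48  48  49  48  51  49  49  49  51  56]
 [ 47  48  48  48  50  50  51  52  50  50  42]
 [ 54  48  49  50  50  80 155 132  69  52  43]
 [ 47  49  49  50  50  50  78 156 182 121  42]
 [ 61  50  49  50  50  49  50  51  80  66  65]
 [ 89  47  50  49  49  50  52  51  47  39  76]
 [134  88  42  49  53  51  50  42  36  74 105]
 [135 119  90  55  37  36  34  38  64 100 111]]
[[ 46  96  79  49  48  48  48  48  67 137 133]
 [ 45  47  48  48  49  48  48  47  48  72 161]
 [ 47  47  48  48  48  48  48  47  48  48 132]
 [ 45  49  48  49  49  49  48  48  48  50  40]
 [ 48  49  48  49  50  50  51  50  49  48  54]
 [ 54  49  49  49  49  79 155 131  68  50  42]
 [ 47  49  49  50  50  50  50  88 122  92  49]
 [ 61  50  49  50  50  50  50  49  50  45  64]
 [ 90  46  50  50  49  49  50  50  46  48  77]
 [135  90  42  48  50  51  50  42  36  75 104]
 [135 118  76  43  39  39  36  40  78 105 111]]
```

```bash
python3 -m inch '[{"tx":0.1,"ty":-0.1,"tz":3,"wx":0,"wy":0,"wz":0,"fingers":1},{"tx":0,"ty":0,"tz":3,"wx":0,"wy":0,"wz":0,"fingers":1},{"tx":0.5,"ty":0,"tz":0,"wx":0,"wy":0,"wz":0,"fingers":1},{"tx":1.6,"ty":0,"tz":0,"wx":0,"wy":0,"wz":0,"fingers":1},{"tx":1.6,"ty":0,"tz":0,"wx":0,"wy":0,"wz":0,"fingers":1},{"tx":1.6,"ty":0,"tz":0,"wx":0,"wy":0,"wz":0,"fingers":1},{"tx":1.6,"ty":0,"tz":0,"wx":0,"wy":0,"wz":0,"fingers":1},{"tx":1.2,"ty":0,"tz":0,"wx":0,"wy":0,"wz":0,"fingers":1}]'
python3 -m inch '[{"tx":0.4,"ty":0,"tz":0,"wx":0,"wy":0,"wz":0,"fingers":1},{"tx":0.2,"ty":0,"tz":0,"wx":0,"wy":0,"wz":0,"fingers":1},{"tx":0.1,"ty":0,"tz":0,"wx":0,"wy":0,"wz":0,"fingers":1},{"tx":0,"ty":0,"tz":0,"wx":0,"wy":0,"wz":0,"fingers":1},{"tx":0,"ty":0,"tz":0,"wx":0,"wy":0,"wz":0,"fingers":1},{"tx":0,"ty":0,"tz":0,"wx":0,"wy":0,"wz":0,"fingers":1},{"tx":0,"ty":0,"tz":0,"wx":0,"wy":0,"wz":0,"fingers":1},{"tx":0,"ty":0,"tz":0,"wx":0,"wy":0,"wz":0,"fingers":1}]'
python3 -c "
from h import *
to(C(-.0136,-.038,.317),down(yaw))"
```

```text
clock: 11.5
eef_pos: [0.5746, 0.0912, 0.3171]
tcp_rot: [2.654, 1.679, -0.001]
force: [-1.0, -4.8, -2.6]
width: 0.0004
grasp_force: 2.4
clock: 12.17
eef_pos: [0.5763, 0.0954, 0.3162]
tcp_rot: [2.656, 1.677, -0.002]
force: [-2.4, -4.8, -1.2]
width: 0.0001
grasp_force: 2.6
pos [0.5763 0.0954 0.3162] shift cm [-0.06  0.12 -0.08] rows>= 0.0 turn deg [-0.   0.1 -0.1]
```

```bash
python3 -m inch '[{"tx":0.2,"ty":0,"tz":0,"wx":0,"wy":0,"wz":0,"fingers":1},{"tx":0.1,"ty":0,"tz":0,"wx":0,"wy":0,"wz":0,"fingers":1},{"tx":0,"ty":0,"tz":0,"wx":0,"wy":0,"wz":0,"fingers":1},{"tx":0,"ty":0,"tz":0,"wx":0,"wy":0,"wz":0,"fingers":1},{"tx":0,"ty":0,"tz":0,"wx":0,"wy":0,"wz":0,"fingers":1},{"tx":0,"ty":0,"tz":0,"wx":0,"wy":0,"wz":0,"fingers":1},{"tx":0,"ty":0,"tz":0,"wx":0,"wy":0,"wz":0,"fingers":1},{"tx":0,"ty":0,"tz":0,"wx":0,"wy":0,"wz":0,"fingers":1}]'
python3 -c "
from h import *
to(C(-.0136,-.038,.317),down(yaw))"
```

```text
clock: 12.83
eef_pos: [0.5766, 0.0959, 0.316]
tcp_rot: [2.655, 1.675, -0.009]
force: [-5.2, -10.5, 0.2]
width: 0.0004
grasp_force: 6.0
pos [0.5766 0.0959 0.316 ] shift cm [-0.12  0.12 -0.1 ] rows>= 0.0 turn deg [-0.1  0.3 -0.2]
```

```bash
python3 -m inch '[{"tx":-3.9,"ty":0,"tz":0,"wx":0,"wy":0,"wz":0,"fingers":1},{"tx":-3.9,"ty":0,"tz":0,"wx":0,"wy":0,"wz":0,"fingers":1},{"tx":-3.9,"ty":0,"tz":0,"wx":0,"wy":0,"wz":0,"fingers":1},{"tx":-3.9,"ty":0,"tz":0,"wx":0,"wy":0,"wz":0,"fingers":0.1},{"tx":0,"ty":-0.55,"tz":0,"wx":0,"wy":6.5,"wz":0,"fingers":0.1},{"tx":0,"ty":-0.55,"tz":0,"wx":0,"wy":6.5,"wz":0,"fingers":0.1},{"tx":0,"ty":-0.55,"tz":0,"wx":0,"wy":6.5,"wz":0,"fingers":0.1},{"tx":0,"ty":-0.55,"tz":0,"wx":0,"wy":6.5,"wz":0,"fingers":0.1}]'
python3 -m inch '[{"tx":0,"ty":-0.55,"tz":0,"wx":0,"wy":6.5,"wz":0,"fingers":0.1},{"tx":0,"ty":-0.55,"tz":0,"wx":0,"wy":6.5,"wz":0,"fingers":0.1},{"tx":0,"ty":-0.5,"tz":0,"wx":0,"wy":6,"wz":0,"fingers":0.1},{"tx":0,"ty":0,"tz":0,"wx":0,"wy":0,"wz":0,"fingers":0.1},{"tx":0,"ty":0,"tz":0,"wx":0,"wy":0,"wz":0,"fingers":0.1},{"tx":0,"ty":0,"tz":0,"wx":0,"wy":0,"wz":0,"fingers":0.1},{"tx":0,"ty":0,"tz":0,"wx":0,"wy":0,"wz":0,"fingers":0.1},{"tx":0,"ty":0,"tz":0,"wx":0,"wy":0,"wz":0,"fingers":0.1}]'
python3 - <<'E'
from h import *
Q=tilt(yaw,45); b=C(-.03,0,.162)
to(b+.004*Q[:,2]-.08*Q[:,2],Q); to(b+.004*Q[:,2],Q); print(now()[2]['q'])
a=cam('scene'); t=cam('top'); 
A=cv2.resize(np.vstack([a['frame'][140:255,215:300]]),None,fx=4.7,fy=4.7,interpolation=cv2.INTER_CUBIC)
B=cv2.resize(t['frame'][145:235,220:310],None,fx=4.4,fy=6,interpolation=cv2.INTER_CUBIC); B=cv2.resize(B,(396,540));A=A[:540]
cv2.imwrite('pics/p.png',np.hstack([A,B])[:,:,::-1])
for n in('scene','top'): print([(np.round(d['at'],1),round(d['confidence'],2)) for d in r.boxes_of('reference_rod_ball',n)]+[proj(a if n=='scene' else t,b)])
E
```

```text
clock: 13.5
eef_pos: [0.4926, -0.0326, 0.3184]
tcp_rot: [-2.406, -1.521, -0.569]
force: [-0.3, -0.3, -1.5]
width: 0.0303
grasp_force: 0.0
clock: 14.17
eef_pos: [0.4775, -0.0252, 0.3169]
tcp_rot: [-2.178, -1.38, -0.902]
force: [0.2, 0.5, -0.1]
width: 0.0395
grasp_force: 0.0
pos [ 0.4775 -0.0252  0.3169] shift cm [-1.44  0.07 12.85] rows>= 3.1 turn deg [0.1 0.1 0.1]
pos [ 0.4775 -0.0252  0.3169] shift cm [-1.43  0.05 20.85] rows>= 5.0 turn deg [0.1 0.1 0.1]
[-0.77517617  0.16775873  1.85349257  0.73580145  1.46847491 -0.54674567]
[(array([225.6, 141.1]), 0.68), (array([212.4, 261.5]), 0.65), (np.float64(193.91091784136307), np.float64(262.11398552242576))]
[(array([150. , 152.1]), 0.7), (array([197.1, 271.6]), 0.56), (array([242.8, 291.6]), 0.53), (np.float64(187.89555119480642), np.float64(269.38956600481316))]
```

View pics/p.png

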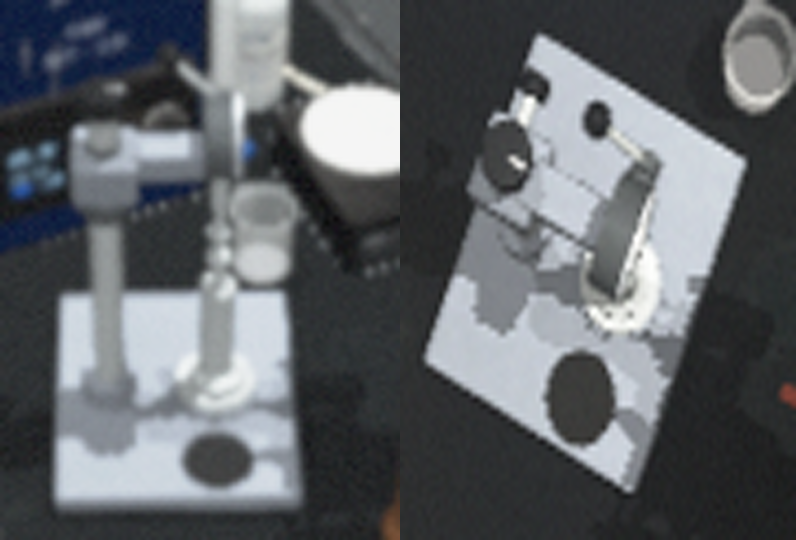

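```bash
python3 -m inch '[{"tx":-1.4,"ty":0.05,"tz":3,"wx":0,"wy":0,"wz":0,"fingers":0.1},{"tx":0,"ty":0,"tz":3.6,"wx":0,"wy":0,"wz":0,"fingers":0.1},{"tx":0,"ty":0,"tz":3.6,"wx":0,"wy":0,"wz":0,"fingers":0.1},{"tx":0,"ty":0,"tz":3.2,"wx":0,"wy":0,"wz":0,"fingers":0.1},{"tx":0,"ty":0,"tz":2.5,"wx":0,"wy":0,"wz":0,"fingers":0.1},{"tx":0,"ty":0,"tz":2.5,"wx":0,"wy":0,"wz":0,"fingers":0.1},{"tx":0,"ty":0,"tz":1.5,"wx":0,"wy":0,"wz":0,"fingers":0.1},{"tx":0,"ty":0,"tz":0.95,"wx":0,"wy":0,"wz":0,"fingers":0.1}]'
python3 -m inch '[{"tx":0,"ty":0,"tz":0,"wx":0,"wy":0,"wz":0,"fingers":0.1},{"tx":0,"ty":0,"tz":0,"wx":0,"wy":0,"wz":0,"fingers":1},{"tx":0,"ty":0,"tz":0,"wx":0,"wy":0,"wz":0,"fingers":1},{"tx":0,"ty":0,"tz":0,"wx":0,"wy":0,"wz":0,"fingers":1},{"tx":0,"ty":0,"tz":0,"wx":0,"wy":0,"wz":0,"fingers":1},{"tx":0,"ty":0,"tz":0,"wx":0,"wy":0,"wz":0,"fingers":1},{"tx":0,"ty":0,"tz":0,"wx":0,"wy":0,"wz":0,"fingers":1},{"tx":0,"ty":0,"tz":0,"wx":0,"wy":0,"wz":0,"fingers":1}]'
python3 - <<'E'
from h import *
Q=tilt(yaw,45); b=C(-.03,0,.162); to(b+.004*Q[:,2],Q)
E
```

```text
clock: 15.03
eef_pos: [0.536, 0.0998, 0.1576]
tcp_rot: [-2.177, -1.376, -0.9]
force: [-0.9, -0.1, 0.7]
width: 0.0394
grasp_force: 0.0
clock: 15.7
eef_pos: [0.5367, 0.098, 0.1594]
tcp_rot: [-2.179, -1.375, -0.904]
force: [-0.4, -1.0, 5.4]
width: 0.0164
grasp_force: 30.0
pos [0.5367 0.098  0.1594] shift cm [0.01 0.01 0.05] rows>= 0.0 turn deg [ 0.2 -0.1 -0.1]
```

```bash
python3 -m inch '[{"tx":0.14,"ty":0,"tz":-0.14,"wx":0,"wy":0,"wz":0,"fingers":1},{"tx":0.16,"ty":0,"tz":-0.16,"wx":0,"wy":0,"wz":0,"fingers":1},{"tx":0,"ty":0,"tz":0,"wx":0,"wy":0,"wz":0,"fingers":1},{"tx":-0.5,"ty":0,"tz":-0.5,"wx":0,"wy":0,"wz":0,"fingers":1},{"tx":-0.9,"ty":0,"tz":-0.9,"wx":0,"wy":0,"wz":0,"fingers":1},{"tx":-1.2,"ty":0,"tz":-1.2,"wx":0,"wy":0,"wz":0,"fingers":1},{"tx":-1.2,"ty":0,"tz":-1.2,"wx":0,"wy":0,"wz":0,"fingers":1},{"tx":-0.6,"ty":0,"tz":-0.6,"wx":0,"wy":0,"wz":0,"fingers":1}]'
python3 -m inch '[{"tx":0,"ty":-0.6,"tz":0,"wx":0,"wy":0,"wz":0,"fingers":1},{"tx":0,"ty":-1.2,"tz":0,"wx":0,"wy":0,"wz":0,"fingers":1},{"tx":0,"ty":-1.8,"tz":0,"wx":0,"wy":0,"wz":0,"fingers":1},{"tx":0,"ty":-1.8,"tz":0,"wx":0,"wy":0,"wz":0,"fingers":1},{"tx":0.6,"ty":-1.2,"tz":0.6,"wx":0,"wy":0,"wz":0,"fingers":1},{"tx":1.3,"ty":-0.6,"tz":1.3,"wx":0,"wy":0,"wz":0,"fingers":1},{"tx":1.6,"ty":0,"tz":1.6,"wx":0,"wy":0,"wz":0,"fingers":1},{"tx":0.9,"ty":0,"tz":0.9,"wx":0,"wy":0,"wz":0,"fingers":1}]'
python3 - <<'E'
from h import *
Q=tilt(yaw,45); b=C(-.03,.072,.166); to(b+.004*Q[:,2],Q)
a=cam('scene'); t=cam('top'); 
A=cv2.resize(a['frame'][155:255,205:305],None,fx=4,fy=4,interpolation=cv2.INTER_CUBIC)
B=cv2.resize(t['frame'][145:245,210:310],None,fx=4,fy=4,interpolation=cv2.INTER_CUBIC)
cv2.imwrite('pics/p2.png',np.hstack([A,B])[:,:,::-1])
E
```

```text
clock: 16.37
eef_pos: [0.509, 0.0403, 0.1625]
tcp_rot: [-2.18, -1.376, -0.901]
force: [0.7, -0.9, -4.9]
width: 0.0163
grasp_force: 30.0
clock: 17.03
eef_pos: [0.4705, 0.1314, 0.1632]
tcp_rot: [-2.178, -1.374, -0.902]
force: [1.2, 0.7, -3.6]
width: 0.0162
grasp_force: 30.0
pos [0.4705 0.1314 0.1632] shift cm [-0.11  0.22 -0.1 ] rows>= 0.1 turn deg [ 0.  -0.1 -0.2]
```

View pics/p2.png

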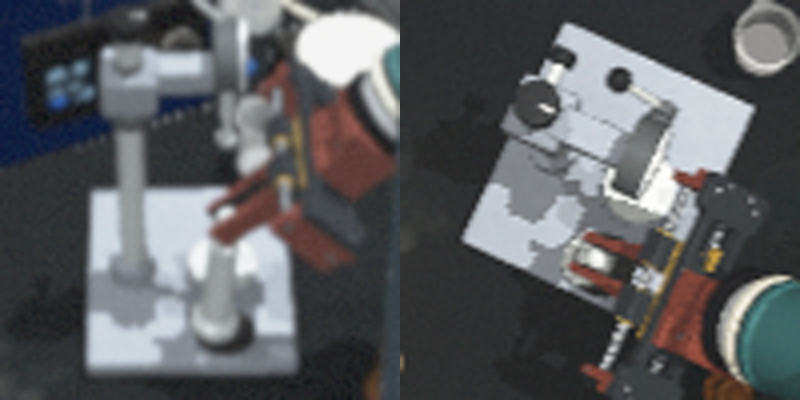

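```bash
python3 -m inch '[{"tx":-0.2,"ty":0.1,"tz":0.2,"wx":0,"wy":0,"wz":0,"fingers":1},{"tx":-0.2,"ty":0,"tz":0.2,"wx":0,"wy":0,"wz":0,"fingers":1},{"tx":-0.2,"ty":0,"tz":0.2,"wx":0,"wy":0,"wz":0,"fingers":1},{"tx":-0.1,"ty":0,"tz":0.1,"wx":0,"wy":0,"wz":0,"fingers":1},{"tx":-0.05,"ty":0,"tz":0.05,"wx":0,"wy":0,"wz":0,"fingers":1},{"tx":0,"ty":0,"tz":0,"wx":0,"wy":0,"wz":0,"fingers":1},{"tx":0,"ty":0,"tz":0,"wx":0,"wy":0,"wz":0,"fingers":1},{"tx":0,"ty":0,"tz":0,"wx":0,"wy":0,"wz":0,"fingers":1}]'
python3 - <<'E'
from h import *
Q=tilt(yaw,45); b=C(-.03,.072,.153); to(b+.004*Q[:,2],Q)
E
```

```text
clock: 17.8
eef_pos: [0.4723, 0.1285, 0.1524]
tcp_rot: [-2.179, -1.375, -0.903]
force: [-0.4, -0.3, -3.6]
width: 0.0161
grasp_force: 30.0
pos [0.4723 0.1285 0.1524] shift cm [-0.14 -0.06  0.18] rows>= 0.1 turn deg [ 0.1 -0.  -0.1]
```

```bash
python3 -m inch '[{"tx":-0.08,"ty":-0.05,"tz":0.08,"wx":0,"wy":0,"wz":0,"fingers":1},{"tx":-0.08,"ty":0,"tz":0.08,"wx":0,"wy":0,"wz":0,"fingers":1},{"tx":0,"ty":0,"tz":0,"wx":0,"wy":0,"wz":0,"fingers":1},{"tx":0,"ty":0,"tz":0,"wx":0,"wy":0,"wz":0,"fingers":1},{"tx":0,"ty":0,"tz":0,"wx":0,"wy":0,"wz":0,"fingers":0.5},{"tx":0,"ty":0,"tz":0,"wx":0,"wy":0,"wz":0,"fingers":0.3},{"tx":0,"ty":0,"tz":0,"wx":0,"wy":0,"wz":0,"fingers":0.1},{"tx":0,"ty":0,"tz":0,"wx":0,"wy":0,"wz":0,"fingers":0.1}]'
python3 -m inch '[{"tx":0,"ty":0,"tz":0,"wx":0,"wy":0,"wz":0,"fingers":0.1},{"tx":0,"ty":0,"tz":-1,"wx":0,"wy":0,"wz":0,"fingers":0.1},{"tx":0,"ty":0,"tz":-2,"wx":0,"wy":0,"wz":0,"fingers":0.1},{"tx":0,"ty":0,"tz":-3,"wx":0,"wy":0,"wz":0,"fingers":0.1},{"tx":0,"ty":0,"tz":-3,"wx":0,"wy":0,"wz":0,"fingers":0.1},{"tx":0,"ty":0,"tz":-3,"wx":0,"wy":0,"wz":0,"fingers":0.1},{"tx":0,"ty":0,"tz":-2,"wx":0,"wy":0,"wz":0,"fingers":0.1},{"tx":0,"ty":0,"tz":0,"wx":0,"wy":0,"wz":0,"fingers":0.1}]'
python3 - <<'E'
from h import *
a=cam('scene'); t=cam('top'); 
A=cv2.resize(a['frame'][155:255,205:305],None,fx=4,fy=4,interpolation=cv2.INTER_CUBIC)
B=cv2.resize(t['frame'][145:245,290:390],None,fx=4,fy=4,interpolation=cv2.INTER_CUBIC)
cv2.imwrite('pics/p3.png',np.hstack([A,B])[:,:,::-1])
for n,c in(('scene',a),('top',t)): print([(np.round(d['at'],1),round(d['confidence'],2)) for d in r.boxes_of('long_prism_ball',n)],[(np.round(d['at'],1),round(d['confidence'],2)) for d in r.boxes_of('reference_rod_ball',n)],proj(c,C(-.03,.072,.153)),proj(c,C(-.03,.072,.025)))
p,q,s=now(); print(p,s['q'])
E
```

```text
clock: 18.47
eef_pos: [0.472, 0.1289, 0.1502]
tcp_rot: [-2.179, -1.376, -0.903]
force: [-0.4, 0.2, 0.1]
width: 0.0378
grasp_force: 0.0
clock: 19.13
eef_pos: [0.4301, 0.0364, 0.2514]
tcp_rot: [-2.184, -1.378, -0.906]
force: [0.6, -0.4, 0.1]
width: 0.0399
grasp_force: 0.0
[] [(array([224.1, 139.6]), 0.71), (array([228.9, 263.4]), 0.69)] (np.float64(211.29291084699648), np.float64(262.9122603752923)) (np.float64(236.81364907349965), np.float64(262.0215913607004))
[(array([208.1, 362.9]), 0.66)] [(array([211.2, 261.2]), 0.53), (array([148.4, 153.8]), 0.53)] (np.float64(209.28499711023284), np.float64(259.54782185274155)) (np.float64(211.03803267161447), np.float64(260.1301225780828))
[0.42862409 0.04067381 0.24837278] [-0.74075309  0.1627549   2.08641045  0.78156132  1.28616246 -0.68062586]
```

View pics/p3.png

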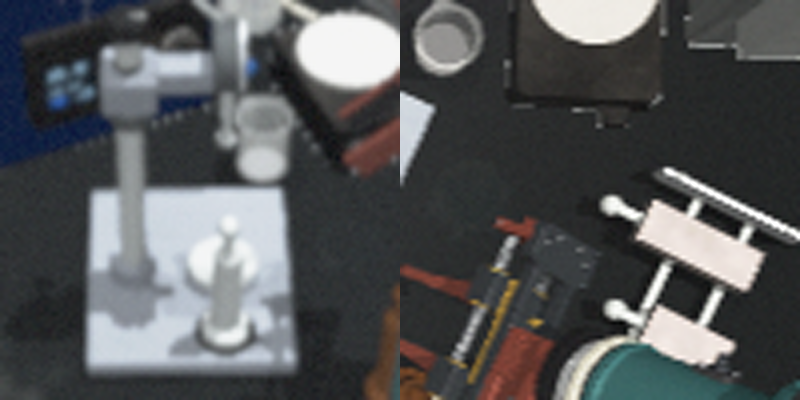

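```bash
python3 -m inch '[{"tx":0,"ty":2.3,"tz":0,"wx":0,"wy":-6.4,"wz":0,"fingers":-0.1},{"tx":0,"ty":2.3,"tz":0,"wx":0,"wy":-6.4,"wz":0,"fingers":-0.1},{"tx":0,"ty":2.3,"tz":0,"wx":0,"wy":-6.4,"wz":0,"fingers":-0.1},{"tx":0,"ty":2.3,"tz":0,"wx":0,"wy":-6.4,"wz":0,"fingers":-0.1},{"tx":0,"ty":2.3,"tz":0,"wx":0,"wy":-6.4,"wz":0,"fingers":-0.1},{"tx":0,"ty":2.3,"tz":0,"wx":0,"wy":-6.4,"wz":0,"fingers":-0.1},{"tx":0,"ty":2.3,"tz":0,"wx":0,"wy":-6.4,"wz":0,"fingers":-0.1},{"tx":0,"ty":0,"tz":0,"wx":0,"wy":0,"wz":0,"fingers":-0.1}]'
python3 - <<'E'
from h import *
to([.519,-.147,.12],down(np.radians(64)));to([.519,-.147,.036],down(np.radians(64)))
E
```

```text
clock: 20.1
eef_pos: [0.5798, -0.0272, 0.2483]
tcp_rot: [2.649, 1.683, 0.002]
force: [0.1, 1.6, 0.3]
width: 0.0483
grasp_force: 0.0
pos [ 0.5798 -0.0272  0.2483] shift cm [-13.42  -0.45  12.84] rows>= 4.5 turn deg [0.2 0.  0.8]
pos [ 0.5798 -0.0272  0.2483] shift cm [-13.41  -0.48  21.24] rows>= 6.0 turn deg [0.2 0.  0.8]
```

```bash
python3 -m inch '[{"tx":-2.7,"ty":-0.1,"tz":2.5,"wx":0,"wy":0,"wz":0.8,"fingers":-0.1},{"tx":-2.7,"ty":-0.1,"tz":2.5,"wx":0,"wy":0,"wz":0,"fingers":-0.1},{"tx":-2.7,"ty":-0.1,"tz":2.5,"wx":0,"wy":0,"wz":0,"fingers":-0.1},{"tx":-2.7,"ty":-0.1,"tz":2.5,"wx":0,"wy":0,"wz":0,"fingers":-0.1},{"tx":-2.6,"ty":-0.1,"tz":2.5,"wx":0,"wy":0,"wz":0,"fingers":-0.1},{"tx":0,"ty":0,"tz":0,"wx":0,"wy":0,"wz":0,"fingers":-0.1},{"tx":0,"ty":0,"tz":0,"wx":0,"wy":0,"wz":0,"fingers":-0.1},{"tx":0,"ty":0,"tz":0,"wx":0,"wy":0,"wz":0,"fingers":-0.1}]'
python3 - <<'E'
from h import *
to([.519,-.147,.036],down(np.radians(64)))
c=cam('top'); g=c['frame'].astype(int); 
E
```

```text
clock: 20.77
eef_pos: [0.5112, -0.1466, 0.1234]
tcp_rot: [-2.665, -1.656, -0.005]
force: [0.1, -0.7, 0.3]
width: 0.0485
grasp_force: 0.0
pos [ 0.5112 -0.1466  0.1234] shift cm [0.27 0.73 8.74] rows>= 2.1 turn deg [-0.1 -0.3 -0.3]
```

```bash
python3 -m inch '[{"tx":0.3,"ty":0.7,"tz":2.5,"wx":0,"wy":0,"wz":0,"fingers":-0.1},{"tx":0,"ty":0,"tz":3,"wx":0,"wy":0,"wz":0,"fingers":-0.1},{"tx":0,"ty":0,"tz":2,"wx":0,"wy":0,"wz":0,"fingers":-0.1},{"tx":0,"ty":0,"tz":1.2,"wx":0,"wy":0,"wz":0,"fingers":-0.1},{"tx":0,"ty":0,"tz":0,"wx":0,"wy":0,"wz":0,"fingers":-0.1},{"tx":0,"ty":0,"tz":0,"wx":0,"wy":0,"wz":0,"fingers":0.3},{"tx":0,"ty":0,"tz":0,"wx":0,"wy":0,"wz":0,"fingers":0.45},{"tx":0,"ty":0,"tz":0,"wx":0,"wy":0,"wz":0,"fingers":1}]'
python3 -m inch '[{"tx":0,"ty":0,"tz":0,"wx":0,"wy":0,"wz":0,"fingers":1},{"tx":0,"ty":0,"tz":0,"wx":0,"wy":0,"wz":0,"fingers":1},{"tx":0,"ty":0,"tz":0,"wx":0,"wy":0,"wz":0,"fingers":1},{"tx":0,"ty":0,"tz":0,"wx":0,"wy":0,"wz":0,"fingers":1},{"tx":0,"ty":0,"tz":0,"wx":0,"wy":0,"wz":0,"fingers":1},{"tx":0,"ty":0,"tz":0,"wx":0,"wy":0,"wz":0,"fingers":1},{"tx":0,"ty":0,"tz":0,"wx":0,"wy":0,"wz":0,"fingers":1},{"tx":0,"ty":0,"tz":0,"wx":0,"wy":0,"wz":0,"fingers":1}]'
python3 - <<'E'
from h import *
to([.519,-.147,.036],down(np.radians(64)))
E
```

```text
clock: 21.48
eef_pos: [0.5205, -0.1476, 0.0381]
tcp_rot: [2.667, 1.659, 0.007]
force: [0.1, 0.3, -0.4]
width: 0.0316
grasp_force: 0.0
clock: 22.15
eef_pos: [0.5193, -0.1475, 0.0367]
tcp_rot: [-2.667, -1.658, -0.005]
force: [1.1, 1.9, 1.2]
width: 0.0164
grasp_force: 30.0
pos [ 0.5193 -0.1475  0.0367] shift cm [ 0.03 -0.05  0.07] rows>= 0.0 turn deg [ 0.  -0.2 -0.3]
```

```bash
python3 -m inch '[{"tx":-0.1,"ty":0,"tz":-1.4,"wx":0,"wy":0,"wz":0,"fingers":1},{"tx":-0.1,"ty":0,"tz":-1.45,"wx":0,"wy":0,"wz":0,"fingers":1},{"tx":-0.4,"ty":0,"tz":-1.4,"wx":0,"wy":0,"wz":0,"fingers":1},{"tx":-0.4,"ty":0,"tz":-1.4,"wx":0,"wy":0,"wz":0,"fingers":1},{"tx":-0.75,"ty":0,"tz":-1.3,"wx":0,"wy":0,"wz":0,"fingers":1},{"tx":-0.75,"ty":0,"tz":-1.3,"wx":0,"wy":0,"wz":0,"fingers":1},{"tx":-1.1,"ty":0,"tz":-1.1,"wx":0,"wy":0,"wz":0,"fingers":1},{"tx":-1.1,"ty":0,"tz":-1.1,"wx":0,"wy":0,"wz":0,"fingers":1}]'
python3 -m inch '[{"tx":-0.95,"ty":0,"tz":-0.6,"wx":0,"wy":0,"wz":0,"fingers":1},{"tx":-0.95,"ty":0,"tz":-0.6,"wx":0,"wy":0,"wz":0,"fingers":1},{"tx":-0.8,"ty":0,"tz":-0.4,"wx":0,"wy":0,"wz":0,"fingers":1},{"tx":-0.8,"ty":0,"tz":-0.4,"wx":0,"wy":0,"wz":0,"fingers":1},{"tx":0,"ty":0,"tz":-2,"wx":0,"wy":0,"wz":0,"fingers":1},{"tx":0,"ty":0,"tz":-3,"wx":0,"wy":0,"wz":0,"fingers":1},{"tx":0,"ty":0,"tz":-3,"wx":0,"wy":0,"wz":0,"fingers":1},{"tx":0,"ty":0,"tz":-3,"wx":0,"wy":0,"wz":0,"fingers":1}]'
python3 - <<'E'
from h import *
a=cam('scene'); t=cam('top'); A=np.hstack([a['frame'][130:330,240:440],t['frame'][110:310,270:470]])
cv2.imwrite('pics/p4.png',cv2.resize(A,None,fx=2,fy=2,interpolation=cv2.INTER_CUBIC)[:,:,::-1]); print(now()[0])
E
```

```text
clock: 22.82
eef_pos: [0.4969, -0.1902, 0.1411]
tcp_rot: [-2.665, -1.658, -0.003]
force: [0.6, 0.7, -3.3]
width: 0.0163
grasp_force: 30.0
clock: 23.48
eef_pos: [0.4815, -0.2219, 0.2715]
tcp_rot: [-2.665, -1.656, -0.003]
force: [0.6, -1.6, -3.4]
width: 0.0162
grasp_force: 30.0
[ 0.48489408 -0.22388869  0.27560224]
```

View pics/p4.png

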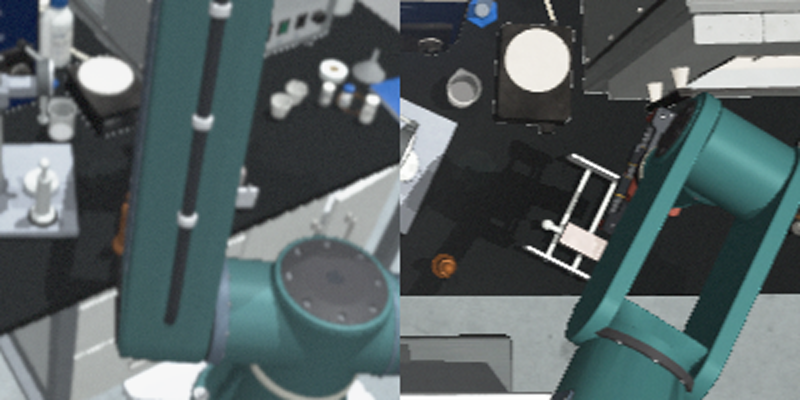

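```bash
python3 -m inch '[{"tx":0,"ty":-1,"tz":-0.5,"wx":0,"wy":5,"wz":0,"fingers":1},{"tx":0,"ty":-1.2,"tz":0,"wx":0,"wy":6,"wz":0,"fingers":1},{"tx":0,"ty":-1.2,"tz":0,"wx":0,"wy":6,"wz":0,"fingers":1},{"tx":0,"ty":-1.2,"tz":0,"wx":0,"wy":6,"wz":0,"fingers":1},{"tx":0,"ty":-1.2,"tz":0,"wx":0,"wy":6,"wz":0,"fingers":1},{"tx":0,"ty":-1.2,"tz":0,"wx":0,"wy":6,"wz":0,"fingers":1},{"tx":0,"ty":-1.2,"tz":0,"wx":0,"wy":6,"wz":0,"fingers":1},{"tx":0,"ty":-1,"tz":0,"wx":0,"wy":4,"wz":0,"fingers":1}]'
python3 - <<'E'
from h import *
Q=tilt(yaw,45); to(C(-.21,0,.33)+.004*Q[:,2],Q)
E
```

```text
clock: 24.25
eef_pos: [0.3985, -0.1817, 0.2744]
tcp_rot: [-2.187, -1.355, -0.915]
force: [-0.5, -0.6, -3.9]
width: 0.0162
grasp_force: 30.0
pos [ 0.3985 -0.1817  0.2744] shift cm [13.04  0.28  5.74] rows>= 3.4 turn deg [ 0.7 -0.5 -0.8]
```

```bash
python3 -m inch '[{"tx":1,"ty":0.1,"tz":0.5,"wx":0.7,"wy":-0.5,"wz":-0.8,"fingers":1},{"tx":2.3,"ty":0.1,"tz":1,"wx":0,"wy":0,"wz":0,"fingers":1},{"tx":2.7,"ty":0.1,"tz":1.2,"wx":0,"wy":0,"wz":0,"fingers":1},{"tx":2.7,"ty":0,"tz":1.2,"wx":0,"wy":0,"wz":0,"fingers":1},{"tx":2.3,"ty":0,"tz":1,"wx":0,"wy":0,"wz":0,"fingers":1},{"tx":1.3,"ty":0,"tz":0.5,"wx":0,"wy":0,"wz":0,"fingers":1},{"tx":0.6,"ty":0,"tz":0.3,"wx":0,"wy":0,"wz":0,"fingers":1},{"tx":0,"ty":0,"tz":0,"wx":0,"wy":0,"wz":0,"fingers":1}]'
python3 -m inch '[{"tx":0,"ty":0,"tz":0,"wx":0,"wy":0,"wz":0,"fingers":0.9},{"tx":0,"ty":0,"tz":0,"wx":0,"wy":0,"wz":0,"fingers":0.8},{"tx":0,"ty":0,"tz":0,"wx":0,"wy":0,"wz":0,"fingers":0.75},{"tx":0,"ty":0,"tz":0,"wx":0,"wy":0,"wz":0,"fingers":0.7},{"tx":0,"ty":0,"tz":0,"wx":0,"wy":0,"wz":0,"fingers":0.7},{"tx":0,"ty":0,"tz":0,"wx":0,"wy":0,"wz":0,"fingers":0.7},{"tx":0,"ty":0,"tz":0,"wx":0,"wy":0,"wz":0,"fingers":0.7},{"tx":0,"ty":0,"tz":0,"wx":0,"wy":0,"wz":0,"fingers":0.7}]'
```

```text
clock: 24.92
eef_pos: [0.4585, -0.0624, 0.3255]
tcp_rot: [-2.178, -1.384, -0.895]
force: [-0.3, 0.4, -3.1]
width: 0.0158
grasp_force: 30.0
clock: 25.58
eef_pos: [0.4589, -0.0634, 0.3261]
tcp_rot: [-2.179, -1.383, -0.897]
force: [-0.5, -0.2, -2.8]
width: 0.0163
grasp_force: 30.0
```

```bash
python3 -m inch '[{"tx":0,"ty":0,"tz":0,"wx":0,"wy":0,"wz":0,"fingers":0.68},{"tx":0,"ty":0,"tz":0,"wx":0,"wy":0,"wz":0,"fingers":0.67},{"tx":0,"ty":0,"tz":0,"wx":0,"wy":0,"wz":0,"fingers":0.66},{"tx":0,"ty":0,"tz":0,"wx":0,"wy":0,"wz":0,"fingers":0.66},{"tx":0,"ty":0,"tz":0,"wx":0,"wy":0,"wz":0,"fingers":0.66},{"tx":0,"ty":0,"tz":0,"wx":0,"wy":0,"wz":0,"fingers":0.66},{"tx":0,"ty":0,"tz":0,"wx":0,"wy":0,"wz":0,"fingers":0.66},{"tx":0,"ty":0,"tz":0,"wx":0,"wy":0,"wz":0,"fingers":0.66}]'
python3 -m inch '[{"tx":0,"ty":0,"tz":0,"wx":0,"wy":0,"wz":0,"fingers":0.65},{"tx":0,"ty":0,"tz":0,"wx":0,"wy":0,"wz":0,"fingers":0.65},{"tx":0,"ty":0,"tz":0,"wx":0,"wy":0,"wz":0,"fingers":0.65},{"tx":0,"ty":0,"tz":0,"wx":0,"wy":0,"wz":0,"fingers":0.65},{"tx":0,"ty":0,"tz":0,"wx":0,"wy":0,"wz":0,"fingers":0.65},{"tx":0,"ty":0,"tz":0,"wx":0,"wy":0,"wz":0,"fingers":0.65},{"tx":0,"ty":0,"tz":0,"wx":0,"wy":0,"wz":0,"fingers":0.65},{"tx":0,"ty":0,"tz":0,"wx":0,"wy":0,"wz":0,"fingers":0.65}]'
```

```text
clock: 26.25
eef_pos: [0.4589, -0.0633, 0.3262]
tcp_rot: [-2.179, -1.383, -0.897]
force: [0.7, -0.2, -3.9]
width: 0.0163
grasp_force: 30.0
clock: 26.92
eef_pos: [0.4589, -0.0633, 0.3262]
tcp_rot: [-2.179, -1.383, -0.897]
force: [-0.9, -0.3, -2.8]
width: 0.0159
grasp_force: 30.0
```

```bash
python3 -m inch '[{"tx":0,"ty":0,"tz":0,"wx":0,"wy":0,"wz":0,"fingers":0.645},{"tx":0,"ty":0,"tz":0,"wx":0,"wy":0,"wz":0,"fingers":0.64},{"tx":0,"ty":0,"tz":0,"wx":0,"wy":0,"wz":0,"fingers":0.64},{"tx":0,"ty":0,"tz":0,"wx":0,"wy":0,"wz":0,"fingers":0.64},{"tx":0,"ty":0,"tz":0,"wx":0,"wy":0,"wz":0,"fingers":0.64},{"tx":0,"ty":0,"tz":0,"wx":0,"wy":0,"wz":0,"fingers":0.64},{"tx":0,"ty":0,"tz":0,"wx":0,"wy":0,"wz":0,"fingers":0.64},{"tx":0,"ty":0,"tz":0,"wx":0,"wy":0,"wz":0,"fingers":0.64}]' | tail -2
python3 -m inch '[{"tx":0,"ty":0,"tz":0,"wx":0,"wy":0,"wz":0,"fingers":0.635},{"tx":0,"ty":0,"tz":0,"wx":0,"wy":0,"wz":0,"fingers":0.635},{"tx":0,"ty":0,"tz":0,"wx":0,"wy":0,"wz":0,"fingers":0.635},{"tx":0,"ty":0,"tz":0,"wx":0,"wy":0,"wz":0,"fingers":0.635},{"tx":0,"ty":0,"tz":0,"wx":0,"wy":0,"wz":0,"fingers":0.635},{"tx":0,"ty":0,"tz":0,"wx":0,"wy":0,"wz":0,"fingers":0.635},{"tx":0,"ty":0,"tz":0,"wx":0,"wy":0,"wz":0,"fingers":0.635},{"tx":0,"ty":0,"tz":0,"wx":0,"wy":0,"wz":0,"fingers":0.635}]' | tail -2
```

```text
width: 0.0163
grasp_force: 24.9
width: 0.0169
grasp_force: 21.1
```

```bash
python3 -m inch '[{"tx":0,"ty":0,"tz":0,"wx":0,"wy":0,"wz":0,"fingers":0.63},{"tx":0,"ty":0,"tz":0,"wx":0,"wy":0,"wz":0,"fingers":0.628},{"tx":0,"ty":0,"tz":0,"wx":0,"wy":0,"wz":0,"fingers":0.626},{"tx":0,"ty":0,"tz":0,"wx":0,"wy":0,"wz":0,"fingers":0.624},{"tx":0,"ty":0,"tz":0,"wx":0,"wy":0,"wz":0,"fingers":0.622},{"tx":0,"ty":0,"tz":0,"wx":0,"wy":0,"wz":0,"fingers":0.62},{"tx":0,"ty":0,"tz":0,"wx":0,"wy":0,"wz":0,"fingers":0.62},{"tx":0,"ty":0,"tz":0,"wx":0,"wy":0,"wz":0,"fingers":0.62}]' | tail -3
```

```text
force: [0.2, 0.0, -3.0]
width: 0.017
grasp_force: 11.0
```

```bash
python3 -m inch '[{"tx":0,"ty":0,"tz":0,"wx":0,"wy":0,"wz":0,"fingers":0.618},{"tx":0,"ty":0,"tz":0,"wx":0,"wy":0,"wz":0,"fingers":0.616},{"tx":0,"ty":0,"tz":0,"wx":0,"wy":0,"wz":0,"fingers":0.614},{"tx":0,"ty":0,"tz":0,"wx":0,"wy":0,"wz":0,"fingers":0.612},{"tx":0,"ty":0,"tz":0,"wx":0,"wy":0,"wz":0,"fingers":0.611},{"tx":0,"ty":0,"tz":0,"wx":0,"wy":0,"wz":0,"fingers":0.611},{"tx":0,"ty":0,"tz":0,"wx":0,"wy":0,"wz":0,"fingers":0.611},{"tx":0,"ty":0,"tz":0,"wx":0,"wy":0,"wz":0,"fingers":0.611}]' | tail -3
```

```text
force: [0.3, -0.2, -2.9]
width: 0.0174
grasp_force: 6.1
```

```bash
python3 -c "
from h import *
a=cam('scene');t=cam('top');print(now()[2]['grasp_force'],now()[2]['force'])
b=C(-.21,0,.33)
print(proj(a,b),proj(a,b-[0,0,.128]))
A=np.hstack([a['frame'][90:290,170:370],t['frame'][110:310,220:420]])
cv2.imwrite('pics/p5.png',cv2.resize(A,None,fx=2,fy=2)[:,:,::-1])
for d in r.cut_out('long_prism','scene')[:2]+r.cut_out('long_prism','top')[:2]:
  y,x=np.nonzero(d['region']); print(d['confidence'],d['at'],y.min(),y.max(),x.min(),x.max(),np.polyfit(y,x,1))
"
```

```text
6.063694506883621 [ 0.52180815  0.83384361 -2.65500039]
(np.float64(154.22745304731728), np.float64(321.47392420182854)) (np.float64(184.63153076250967), np.float64(316.76152448434743))
0.79 [171.6, 311.9] 159 188 307 318 [-1.88448862e-01  3.45102597e+02]
0.47 [207.1, 326.1] 202 219 313 333 [-6.96907216e-02  3.36674845e+02]
```

```bash
python3 -m inch '[{"tx":0,"ty":0,"tz":0,"wx":0,"wy":0,"wz":0,"fingers":0.61},{"tx":0,"ty":0,"tz":0,"wx":0,"wy":0,"wz":0,"fingers":0.609},{"tx":0,"ty":0,"tz":0,"wx":0,"wy":0,"wz":0,"fingers":0.608},{"tx":0,"ty":0,"tz":0,"wx":0,"wy":0,"wz":0,"fingers":0.608},{"tx":0,"ty":0,"tz":0,"wx":0,"wy":0,"wz":0,"fingers":0.608},{"tx":0,"ty":0,"tz":0,"wx":0,"wy":0,"wz":0,"fingers":0.608},{"tx":0,"ty":0,"tz":0,"wx":0,"wy":0,"wz":0,"fingers":0.608},{"tx":0,"ty":0,"tz":0,"wx":0,"wy":0,"wz":0,"fingers":0.608}]' | tail -3
python3 -c "
from h import *
a=cam('scene');t=cam('top')
A=np.hstack([a['frame'][110:210,260:360],t['frame'][150:250,270:370]])
cv2.imwrite('pics/p6.png',cv2.resize(A,None,fx=4,fy=4,interpolation=cv2.INTER_CUBIC)[:,:,::-1])
for d in r.cut_out('long_prism','scene')[:2]:
  y,x=np.nonzero(d['region']); print(d['confidence'],d['at'],y.min(),y.max(),x.min(),x.max(),np.polyfit(y,x,1))
"
```

```text
force: [1.0, -0.2, -3.0]
width: 0.0176
grasp_force: 4.6
0.67 [175.5, 311.8] 159 188 308 318 [-1.38857443e-01  3.36907626e+02]
```

View pics/p6.png

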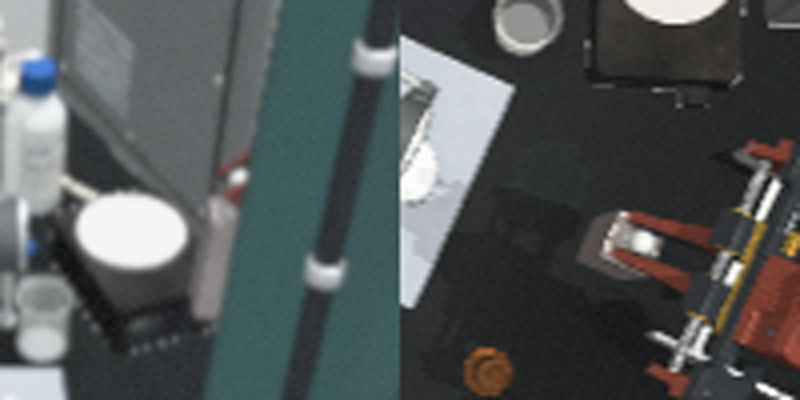

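```bash
cat > tl.py <<'E'
from h import *
def est():
    t=cam('top'); p,q,s=now(); ball=p-.004*q[:,2]
    g=t['frame'].astype(float)
    ds=r.cut_out('long_prism','top')
    if not ds: print('none'); return
    y,x=np.nonzero(ds[0]['region']); print('seen',ds[0]['confidence'],y.min(),y.max(),x.min(),x.max(),y.mean().round(1),x.mean().round(1))
    X=np.array([np.cos(yaw),np.sin(yaw),0]);Y=np.array([-X[1],X[0],0])
    for d in (-8,-4,0,4,8):
        a=np.radians(d); dn=np.array([0,0,-1])*np.cos(a)+X*np.sin(a); n=X*np.cos(a)+np.array([0,0,1])*np.sin(a)
        P=np.array([proj(t,ball+dn*l+n*u*.018+Y*v*.018) for l in(.028,.128) for u in(-1,1) for v in (-1,1)]+[proj(t,ball)])
        h=cv2.fillConvexPoly(np.zeros((384,512),np.uint8),cv2.convexHull(np.round(P[:8,::-1]).astype(np.int32)),1); yy,xx=np.nonzero(h)
        print(d,P[:8].min(0).round(1),P[:8].max(0).round(1),'cen',yy.mean().round(1),xx.mean().round(1),'ball',P[8].round(1))
    np.save('T.npy',t['frame'][185:235,300:350])
E
python3 -c "
from tl import *
est()"
python3 -m inch '[{"tx":0,"ty":0,"tz":0,"wx":0,"wy":-0.5,"wz":0,"fingers":0.608},{"tx":0,"ty":0,"tz":0,"wx":0,"wy":-0.7,"wz":0,"fingers":0.608},{"tx":0,"ty":0,"tz":0,"wx":0,"wy":-0.7,"wz":0,"fingers":0.608},{"tx":0,"ty":0,"tz":0,"wx":0,"wy":-0.7,"wz":0,"fingers":0.608},{"tx":0,"ty":0,"tz":0,"wx":0,"wy":-0.7,"wz":0,"fingers":0.608},{"tx":0,"ty":0,"tz":0,"wx":0,"wy":-0.7,"wz":0,"fingers":0.608},{"tx":0,"ty":0,"tz":0,"wx":0,"wy":0,"wz":0,"fingers":0.608},{"tx":0,"ty":0,"tz":0,"wx":0,"wy":0,"wz":0,"fingers":0.608}]' | tail -3
python3 -c "
from tl import *
est()"
```

```text
seen 0.72 202 219 314 333 210.5 322.6
-8 [203.  321.5] [223.1 339.1] cen 212.9 330.2 ball [210.6 330.4]
-4 [202.7 318.9] [221.8 338.4] cen 212.6 328.6 ball [210.6 330.4]
0 [202.3 316.2] [220.6 337.7] cen 211.5 327.0 ball [210.6 330.4]
4 [202.  313.5] [219.5 336.9] cen 211.0 325.7 ball [210.6 330.4]
8 [201.7 310.9] [219.2 336.2] cen 210.2 323.7 ball [210.6 330.4]
force: [0.1, -0.3, -3.6]
width: 0.0172
grasp_force: 4.6
seen 0.77 203 219 316 334 211.1 324.3
-8 [203.  321.4] [223. 339.] cen 212.8 329.9 ball [210.6 330.3]
-4 [202.6 318.8] [221.8 338.3] cen 212.6 328.6 ball [210.6 330.3]
0 [202.3 316.1] [220.5 337.6] cen 211.5 327.0 ball [210.6 330.3]
4 [202.  313.4] [219.5 336.8] cen 210.7 324.9 ball [210.6 330.3]
8 [201.7 310.8] [219.2 336.1] cen 210.2 323.6 ball [210.6 330.3]
```

```bash
python3 -m inch '[{"tx":0,"ty":0,"tz":0,"wx":0,"wy":0,"wz":0,"fingers":0.608},{"tx":0,"ty":0,"tz":0,"wx":0,"wy":0,"wz":0,"fingers":0.608},{"tx":0,"ty":0,"tz":0,"wx":0,"wy":0,"wz":0,"fingers":0.608},{"tx":0,"ty":0,"tz":0,"wx":0,"wy":0,"wz":0,"fingers":0.63},{"tx":0,"ty":0,"tz":0,"wx":0,"wy":0,"wz":0,"fingers":0.66},{"tx":0,"ty":0,"tz":0,"wx":0,"wy":0,"wz":0,"fingers":0.8},{"tx":0,"ty":0,"tz":0,"wx":0,"wy":0,"wz":0,"fingers":1},{"tx":0,"ty":0,"tz":0,"wx":0,"wy":0,"wz":0,"fingers":1}]'
python3 -c "
from h import *
Q=tilt(yaw,41); z=Q[:,2]
p,q,s=now(); print(np.degrees(np.arccos(-q[2,2])), (R.from_matrix(q.T@tilt(yaw,41)).as_rotvec(degrees=True)))
to(C(-.13,0,.168)+.004*z,Q); to(C(-.03,0,.168)+.004*z,Q); print(q.T@[0,0,1], q.T@np.array([np.cos(yaw),np.sin(yaw),0]))"
```

```text
clock: 32.13
eef_pos: [0.4589, -0.0633, 0.3262]
tcp_rot: [-2.229, -1.415, -0.828]
force: [-0.6, 0.2, -3.7]
width: 0.016
grasp_force: 30.0
40.70403949100028 [-0.02963462  0.29593634  0.12798506]
pos [ 0.4589 -0.0633  0.3262] shift cm [-4.51  0.15 17.39] rows>= 4.3 turn deg [-0.   0.3  0.1]
pos [ 0.4589 -0.0633  0.3262] shift cm [ 3.07  0.17 23.91] rows>= 5.8 turn deg [-0.   0.3  0.1]
[ 0.65215097  0.00106989 -0.75808836] [0.75808582 0.00202793 0.65215165]
```

```bash
python3 -m inch '[{"tx":-0.35,"ty":0.05,"tz":1.4,"wx":0,"wy":0,"wz":0,"fingers":1},{"tx":-0.7,"ty":0.1,"tz":2.8,"wx":0,"wy":0,"wz":0,"fingers":1},{"tx":-0.9,"ty":0,"tz":3.5,"wx":0,"wy":0,"wz":0,"fingers":1},{"tx":-0.9,"ty":0,"tz":3.5,"wx":0,"wy":0,"wz":0,"fingers":1},{"tx":-0.8,"ty":0,"tz":3.1,"wx":0,"wy":0,"wz":0,"fingers":1},{"tx":-0.55,"ty":0,"tz":2.1,"wx":0,"wy":0,"wz":0,"fingers":1},{"tx":-0.3,"ty":0,"tz":1,"wx":0,"wy":0,"wz":0,"fingers":1},{"tx":0,"ty":0,"tz":0,"wx":0,"wy":0,"wz":0,"fingers":1}]'
python3 -c "
from h import *
Q=tilt(yaw,40.7); z=Q[:,2]
to(C(-.03,0,.1675)+.004*z,Q)
a=cam('scene');t=cam('top')
for n,c in (('scene',a),('top',t)):
  for d in r.cut_out('long_prism',n)[:1]:
    y,x=np.nonzero(d['region']); print(n,d['confidence'],y.min(),y.max(),x.min(),x.max(),np.polyfit(y,x,1)[0])
  b=now()[0]-.004*z
  A,B=np.array(proj(c,b)),np.array(proj(c,b-[0,0,.128])); print(A,B,(B-A)[1]/(B-A)[0])
"
```

```text
clock: 32.8
eef_pos: [0.4934, 0.009, 0.1635]
tcp_rot: [-2.227, -1.413, -0.825]
force: [-0.4, -0.6, -2.6]
width: 0.0166
grasp_force: 30.0
pos [0.4934 0.009  0.1635] shift cm [7.57 0.15 6.39] rows>= 2.4 turn deg [-0.2 -0.   0. ]
scene 0.73 197 222 280 293 -0.08377291153295596
[191.87084196 291.98352088] [217.77846716 289.38209946] -0.10041141939923956
top 0.58 196 209 288 302 -0.14359933499584068
[201.0856878  299.54230789] [203.56293605 296.68955582] -1.1515810171750704
```

```bash
python3 -m inch '[{"tx":0.6,"ty":0.1,"tz":0.5,"wx":0,"wy":0,"wz":0,"fingers":1},{"tx":1.2,"ty":0.05,"tz":1,"wx":0,"wy":0,"wz":0,"fingers":1},{"tx":1.5,"ty":0,"tz":1.3,"wx":0,"wy":0,"wz":0,"fingers":1},{"tx":1.5,"ty":0,"tz":1.3,"wx":0,"wy":0,"wz":0,"fingers":1},{"tx":1.3,"ty":0,"tz":1.1,"wx":0,"wy":0,"wz":0,"fingers":1},{"tx":0.9,"ty":0,"tz":0.75,"wx":0,"wy":0,"wz":0,"fingers":1},{"tx":0.5,"ty":0,"tz":0.4,"wx":0,"wy":0,"wz":0,"fingers":1},{"tx":0,"ty":0,"tz":0,"wx":0,"wy":0,"wz":0,"fingers":1}]'
python3 -m inch '[{"tx":0,"ty":0,"tz":0,"wx":0,"wy":0,"wz":0,"fingers":1},{"tx":-0.06,"ty":0,"tz":0.08,"wx":0,"wy":0,"wz":0,"fingers":1},{"tx":-0.06,"ty":0,"tz":0.08,"wx":0,"wy":0,"wz":0,"fingers":1},{"tx":-0.06,"ty":0,"tz":0.08,"wx":0,"wy":0,"wz":0,"fingers":1},{"tx":0,"ty":0,"tz":0,"wx":0,"wy":0,"wz":0,"fingers":1},{"tx":0,"ty":0,"tz":0,"wx":0,"wy":0,"wz":0,"fingers":1},{"tx":0,"ty":0,"tz":0,"wx":0,"wy":0,"wz":0,"fingers":1},{"tx":0,"ty":0,"tz":0,"wx":0,"wy":0,"wz":0,"fingers":1}]'
python3 -c "
from h import *
Q=tilt(yaw,40.7); z=Q[:,2]
to(C(-.03,0,.162)+.004*z,Q)
a=cam('scene');t=cam('top')
for n,c in (('scene',a),('top',t)):
  for d in r.cut_out('long_prism',n)[:1]:
    y,x=np.nonzero(d['region']); print(n,d['confidence'],y.min(),y.max(),x.min(),x.max(),np.polyfit(y,x,1)[0])
  b=now()[0]-.004*z
  A,B=np.array(proj(c,b)),np.array(proj(c,b-[0,0,.128])); print(A,B,(B-A)[1]/(B-A)[0])
"
```

```text
clock: 33.67
eef_pos: [0.5372, 0.0974, 0.1665]
tcp_rot: [-2.227, -1.417, -0.828]
force: [-0.2, 0.6, -2.8]
width: 0.0164
grasp_force: 30.0
clock: 34.33
eef_pos: [0.5376, 0.0961, 0.1627]
tcp_rot: [-2.23, -1.415, -0.828]
force: [-0.1, 0.5, -4.1]
width: 0.0163
grasp_force: 30.0
pos [0.5376 0.0961 0.1627] shift cm [-0.13 -0.15  0.38] rows>= 0.1 turn deg [-0.  -0.   0.1]
scene 0.71 197 223 252 265 -0.22619081457899504
[192.8242817 262.5459461] [218.69532515 261.70352488] -0.032562320737250336
[187.57289473 269.99270218] [191.19126686 269.68434211] -0.08522066210380283
```

```bash
python3 -m inch '[{"tx":0.1,"ty":-0.15,"tz":0.1,"wx":0,"wy":0,"wz":0,"fingers":1},{"tx":-0.06,"ty":0,"tz":0.08,"wx":0,"wy":0,"wz":0,"fingers":1},{"tx":-0.06,"ty":0,"tz":0.08,"wx":0,"wy":0,"wz":0,"fingers":1},{"tx":-0.06,"ty":0,"tz":0.08,"wx":0,"wy":0,"wz":0,"fingers":1},{"tx":0,"ty":0,"tz":0,"wx":0,"wy":0,"wz":0,"fingers":1},{"tx":0,"ty":0,"tz":0,"wx":0,"wy":0,"wz":0,"fingers":1},{"tx":0,"ty":0,"tz":0,"wx":0,"wy":0,"wz":0,"fingers":1},{"tx":0,"ty":0,"tz":0,"wx":0,"wy":0,"wz":0,"fingers":1}]'
python3 -c "
from h import *
Q=tilt(yaw,40.7); z=Q[:,2]
to(C(-.03,0,.162)+.004*z,Q)"
```

```text
clock: 35.2
eef_pos: [0.537, 0.0985, 0.16]
tcp_rot: [-2.229, -1.415, -0.829]
force: [-1.5, 1.1, 3.1]
width: 0.0163
grasp_force: 30.0
pos [0.537  0.0985 0.16  ] shift cm [-0.11  0.01  0.05] rows>= 0.0 turn deg [-0.  -0.1  0.1]
```

```bash
python3 -m inch '[{"tx":-0.06,"ty":0,"tz":0.07,"wx":0,"wy":0,"wz":0,"fingers":1},{"tx":0,"ty":0,"tz":0,"wx":0,"wy":0,"wz":0,"fingers":0.66},{"tx":0,"ty":0,"tz":0,"wx":0,"wy":0,"wz":0,"fingers":0.63},{"tx":0,"ty":0,"tz":0,"wx":0,"wy":0,"wz":0,"fingers":0.61},{"tx":0,"ty":0,"tz":0,"wx":0,"wy":0,"wz":0,"fingers":0.6},{"tx":0,"ty":0,"tz":0,"wx":0,"wy":0,"wz":0,"fingers":0.55},{"tx":0,"ty":0,"tz":0,"wx":0,"wy":0,"wz":0,"fingers":0.3},{"tx":0,"ty":0,"tz":0,"wx":0,"wy":0,"wz":0,"fingers":0.1}]'
python3 -m inch '[{"tx":0,"ty":0,"tz":0,"wx":0,"wy":0,"wz":0,"fingers":0.1},{"tx":0,"ty":0,"tz":0,"wx":0,"wy":0,"wz":0,"fingers":0.1},{"tx":0,"ty":0,"tz":-1,"wx":0,"wy":0,"wz":0,"fingers":0.1},{"tx":0,"ty":0,"tz":-2,"wx":0,"wy":0,"wz":0,"fingers":0.1},{"tx":0,"ty":0,"tz":-3,"wx":0,"wy":0,"wz":0,"fingers":0.1},{"tx":0,"ty":0,"tz":-3,"wx":0,"wy":0,"wz":0,"fingers":0.1},{"tx":0,"ty":0,"tz":-3,"wx":0,"wy":0,"wz":0,"fingers":0.1},{"tx":0,"ty":0,"tz":-3,"wx":0,"wy":0,"wz":0,"fingers":0.1}]'
python3 -c "
from h import *
a=cam('scene');t=cam('top');b=C(-.03,0,.162)
A=np.hstack([a['frame'][155:255,205:305],t['frame'][145:245,210:310]])
cv2.imwrite('pics/p7.png',cv2.resize(A,None,fx=4,fy=4,interpolation=cv2.INTER_CUBIC)[:,:,::-1])
for n,c in (('scene',a),('top',t)):
  for d in r.cut_out('long_prism',n)[:2]:
    y,x=np.nonzero(d['region']); print(n,d['confidence'],y.min(),y.max(),x.min(),x.max(),np.polyfit(y,x,1)[0])
  print(proj(c,b),proj(c,b-[0,0,.128]))
to(C(-.13,0,.317))
"
```

```text
clock: 35.87
eef_pos: [0.5367, 0.0981, 0.1584]
tcp_rot: [-2.23, -1.416, -0.827]
force: [-0.4, -0.3, -0.3]
width: 0.0298
grasp_force: 0.0
clock: 36.53
eef_pos: [0.494, 0.0088, 0.2738]
tcp_rot: [-2.23, -1.416, -0.827]
force: [0.4, -0.5, 1.1]
width: 0.0394
grasp_force: 0.0
scene 0.77 195 224 253 263 -0.16942245880853862
scene 0.72 149 248 226 278 0.06753291399217222
(np.float64(193.91091784136307), np.float64(262.11398552242576)) (np.float64(219.689539442588), np.float64(261.29827314744887))
top 0.5 190 197 260 269 1.1259511413696306
(np.float64(187.89555119480642), np.float64(269.38956600481316)) (np.float64(191.47740440367537), np.float64(269.13343239309467))
pos [0.4951 0.0092 0.2727] shift cm [ 2.55 -0.02 -3.64] rows>= 1.1
```

```bash
python3 -c "
from h import *
a=cam('scene')
d=r.cut_out('long_prism','scene')[0]['region']
for y in range(192,228,2):
  x=np.nonzero(d[y])[0]; print(y,(x.min(),x.max()) if len(x) else '', a['frame'][y,246:274].mean(1).round().astype(int))
for u in(-.018,.018):
  for v in (-.018,.018): print([np.round(proj(a,C(-.03+u,v,z)),1) for z in(.134,.034)])
print([np.round(proj(a,C(-.03,0,z)),1) for z in(.162,)],[np.round(proj(a,C(-.03,.072,z)),1) for z in(.153,.125,.025)])
"
```

```text
192  [ 49  50  43  48  49  48  52  51  51  48  72  94  95  87  84  82  78  75
 101 143 169 182 195 197 198 197 189 177]
194 (np.int64(256), np.int64(260)) [ 49  52  51  45  50  48  49  53  52  72 120 150 161 160 131  86  54  63
 114 171 196 207 210 209 208 210 206 208]
196 (np.int64(255), np.int64(261)) [ 52  48  53  52  51  52  52  60  67  86 124 154 170 172 147 109  84  74
 120 176 198 207 209 207 209 210 207 207]
198 (np.int64(254), np.int64(262)) [ 51  51  47  45  51  54 105 177 205 210 205 172 153 163 189 205 194 135
  86 115 162 187 199 204 206 204 201 194]
200 (np.int64(253), np.int64(263)) [ 52  48  51  52  52  58  98 161 196 202 196 167 160 186 221 229 225 171
  95  56  71  89 111 129 133 127 117 100]
202 (np.int64(253), np.int64(263)) [155 155 155 158 154 152 137 133 130 131 138 151 163 181 209 219 218 202
 189 185 184 183 184 184 182 189 185 182]
204 (np.int64(253), np.int64(263)) [218 217 218 217 219 215 190 155 165 175 185 201 204 205 206 206 208 212
 218 221 221 223 222 223 222 221 222 221]
206 (np.int64(253), np.int64(263)) [219 219 220 220 218 214 184 143 136 141 143 
[... 1091 characters left out ...]
199 172 151 148 143 138 142]
222 (np.int64(255), np.int64(256)) [179 173 158 135 122 118 123 128 133 131 135 136 137 145 151 160 166 164
 159 162 165 155 143 141 148 141 130 128]
224  [118 120 125 121 116 111 115 127 134 140 138 130 137 144 154 155 156 155
 163 190 199 165 132 125 129 124 118 118]
226  [115 113 118 116 117 117 114 117 120 131 140 144 144 146 153 157 158 155
 158 169 159 134 116 118 118 116 117 117]
[array([196.1, 267. ]), array([215.9, 266.1])]
[array([203.5, 267.5]), array([223.4, 266.6])]
[array([196.2, 256.5]), array([216.1, 256.1])]
[array([203.6, 256.8]), array([223.5, 256.4])]
[array([193.9, 262.1])] [array([211.3, 262.9]), array([217.2, 262.7]), array([236.8, 262. ])]
```

```bash
python3 -m inch '[{"tx":0,"ty":0,"tz":0,"wx":0,"wy":4.6,"wz":0,"fingers":0.1},{"tx":0,"ty":0,"tz":0,"wx":0,"wy":4.7,"wz":0,"fingers":0.1},{"tx":0,"ty":0,"tz":0,"wx":0,"wy":0,"wz":0,"fingers":0.1},{"tx":0,"ty":0,"tz":0,"wx":0,"wy":0,"wz":0,"fingers":0.1},{"tx":0,"ty":0,"tz":0,"wx":0,"wy":0,"wz":0,"fingers":0.1},{"tx":0,"ty":0,"tz":0,"wx":0,"wy":0,"wz":0,"fingers":0.1},{"tx":0,"ty":0,"tz":0,"wx":0,"wy":0,"wz":0,"fingers":0.1},{"tx":0,"ty":0,"tz":0,"wx":0,"wy":0,"wz":0,"fingers":0.1}]' | head -2
python3 -c "
from h import *
Q=tilt(yaw,50); z=Q[:,2]
to(C(-.0195,0,.162)+.003*z,Q); print(now()[1].T@[0,0,1])
b=cam('top')
for n in ('long_prism_ball','long_prism'): print([(np.round(d['at'],1),d['confidence']) for d in r.boxes_of(n,'top')])
print(proj(b,C(-.0195,0,.162)))
g=b['frame'].astype(int).mean(2)
print(g[180:204,256:284].round().astype(int))
"
```

```text
clock: 37.5
eef_pos: [0.4951, 0.0103, 0.2728]
pos [0.4951 0.0103 0.2728] shift cm [-1.72  0.03 15.47] rows>= 3.7 turn deg [-0.1  0.1  0.2]
[ 0.76546041  0.00216167 -0.64347937]
[(array([196.9, 264. ]), 0.5)]
[]
(np.float64(186.46503719809115), np.float64(266.2888004936648))
[[209 210 211 211 211 212 210 169 138 139 118 117 121 119 117 115 114 114
   97 231 196 181 207 208 211 212 213 213]
 [213 209 210 210 211 212 213 170 138 138 130 122 123 123 121 120 120 116
  176 234 180 178 211 210 212 212 213 213]
 [189 210 210 211 211 211 169 139 140 135 125 125 125 126 126 125 121 118
  199 220 189 198 211 210 212 213 213 213]
 [ 94 144 184 207 212 210 170 138 138 126 120 119 123 124 127 128 125 139
  243 217 188 210 211 212 214 213 213 211]
 [184 147 102 133 179 161 138 139 130 120 113 114 118 121 124 126 129 237
  247 204 160 196 214 214 214 213 213 214]
 [133 135 134 115  90  96 123 135 122 109 109 113 115 117 122 121 151 244
  229 203 216 207 211 211 212 213 214 214]
 [139 136 123 113 113 104  92  83  94 106 107 109 112 111 114 118 212 240
  220 243 243 224 212 211 213 213 213 215]
 [130 
[... 1283 characters left out ...]
185 185 187 187 185 183 159 136 138 149 153 154 143 160 226 241 241 200
  152 140 121 106 126 136 135 120 111 113]
 [186 186 185 186 183 185 136 133 172 178 228 243 242 241 242 241 241 240
  187 120 112 129 123 110 110 110 111 112]
 [185 188 185 183 184 184 182 183 160 175 142 128 179 198 193 187 149 170
  148  97 103 113 111 109 110 107 111 111]
 [184 184 187 185 183 184 183 184 185 166 134 153 181 188 188 173 155 148
  175 144 114 110 109 110 110 110 110 113]
 [183 186 185 186 186 185 185 184 184 186 187 188 187 185 186 188 187 186
  144 115 109 112 112 112 112 110 110 110]
 [205 192 185 147 118 115 139 174 185 185 187 189 187 188 188 188 186 186
  187 186 146 114 113 113 112 112 115 106]]
```

```bash
python3 -m inch '[{"tx":-0.9,"ty":0,"tz":2,"wx":0,"wy":0,"wz":0,"fingers":0.1},{"tx":-0.8,"ty":0,"tz":3,"wx":0,"wy":0,"wz":0,"fingers":0.1},{"tx":0,"ty":0,"tz":3,"wx":0,"wy":0,"wz":0,"fingers":0.1},{"tx":0,"ty":0,"tz":2.5,"wx":0,"wy":0,"wz":0,"fingers":0.1},{"tx":0,"ty":0,"tz":2,"wx":0,"wy":0,"wz":0,"fingers":0.1},{"tx":0,"ty":0,"tz":1.5,"wx":0,"wy":0,"wz":0,"fingers":0.1},{"tx":0,"ty":0,"tz":0.9,"wx":0,"wy":0,"wz":0,"fingers":0.1},{"tx":0,"ty":0,"tz":0.5,"wx":0,"wy":0,"wz":0,"fingers":0.1}]'
python3 -m inch '[{"tx":0,"ty":0,"tz":0,"wx":0,"wy":0,"wz":0,"fingers":0.3},{"tx":0,"ty":0,"tz":0,"wx":0,"wy":0,"wz":0,"fingers":0.5},{"tx":0,"ty":0,"tz":0,"wx":0,"wy":0,"wz":0,"fingers":0.56},{"tx":0,"ty":0,"tz":0,"wx":0,"wy":0,"wz":0,"fingers":0.6},{"tx":0,"ty":0,"tz":0,"wx":0,"wy":0,"wz":0,"fingers":0.62},{"tx":0,"ty":0,"tz":0,"wx":0,"wy":0,"wz":0,"fingers":0.65},{"tx":0,"ty":0,"tz":0,"wx":0,"wy":0,"wz":0,"fingers":1},{"tx":0,"ty":0,"tz":0,"wx":0,"wy":0,"wz":0,"fingers":1}]'
python3 -c "
from h import *
Q=tilt(yaw,50); z=Q[:,2]
to(C(-.0195,0,.162)+.003*z,Q)"
```

```text
clock: 38.32
eef_pos: [0.5406, 0.1076, 0.1598]
tcp_rot: [-2.108, -1.34, -0.983]
force: [0.4, -0.1, 0.6]
width: 0.0394
grasp_force: 0.0
clock: 38.98
eef_pos: [0.5409, 0.1067, 0.1609]
tcp_rot: [-2.109, -1.339, -0.986]
force: [-1.1, -0.5, 5.1]
width: 0.016
grasp_force: 30.0
pos [0.5409 0.1067 0.1609] shift cm [-0.02  0.    0.11] rows>= 0.0 turn deg [-0.  -0.1  0.1]
```

```bash
python3 -m inch '[{"tx":0.1,"ty":0,"tz":-0.08,"wx":0,"wy":0,"wz":0,"fingers":1},{"tx":0.13,"ty":0,"tz":-0.11,"wx":0,"wy":0,"wz":0,"fingers":1},{"tx":-0.1,"ty":0,"tz":-0.12,"wx":0,"wy":0,"wz":0,"fingers":1},{"tx":-0.18,"ty":0,"tz":-0.22,"wx":0,"wy":0,"wz":0,"fingers":1},{"tx":-0.2,"ty":0,"tz":-0.24,"wx":0,"wy":0,"wz":0,"fingers":1},{"tx":-0.2,"ty":0,"tz":-0.22,"wx":0,"wy":0,"wz":0,"fingers":1},{"tx":0,"ty":0,"tz":0,"wx":0,"wy":0,"wz":0,"fingers":1},{"tx":0,"ty":0,"tz":0,"wx":0,"wy":0,"wz":0,"fingers":1}]'
cat > look.py <<'E'
from h import *
a=cam('scene')
for y in range(190,222,2): print(y,a['frame'][y,246:274].mean(1).round().astype(int))
p,q,s=now(); pc=np.load('comp.npy'); d=p[:2]-pc[:2]; print('TCP comp',d[0]*np.cos(yaw)+d[1]*np.sin(yaw),-d[0]*np.sin(yaw)+d[1]*np.cos(yaw),p[2],s['force'])
E
python3 look.py
```

```text
clock: 39.65
eef_pos: [0.5362, 0.0969, 0.1632]
tcp_rot: [-2.11, -1.339, -0.984]
force: [0.9, -0.3, -3.0]
width: 0.0164
grasp_force: 30.0
190 [ 46  45  50  50  49  50  47  49  46  49  63  82  90 120 145 170 189 167
 113  77  74  81  85  76  71  70  70  71]
192 [ 49  47  50  51  51  47  51  51  51  52  60  63  73 102 130 149 152 118
  92  85  83  79  73  72  69  69  72  72]
194 [ 52  51  51  51  53  47  46  52  52  49  50  53  73 105 107  99  88  81
  71  74  71  68  73  76  84  93 115 105]
196 [ 53  50  50  52  49  54  48  49  52  59  86  87  86  84  81  72  71  74
  71  76  83 103 133 163 179 182 194 180]
198 [ 53  48  53  50  52  50  50  48  56  96 142 145 126 108  90  74  74  78
  83 104 135 169 191 200 206 205 201 193]
200 [ 52  54  52  53  53  52  52  55  59  98 150 149 145 148 136 142 169 165
 151 134 121 108 112 129 136 128 119 100]
202 [154 157 158 155 157 155 156 156 152 140 126 127 130 130 137 152 162 166
 163 151 148 173 184 188 187 188 188 184]
204 [219 219 219 218 220 219 220 218 214 182 138 131 139 139 139 135 135 134
 137 135 154 202 219 222 224 223 221 222]
206 [220 22
[... 351 characters left out ...]
215 215 218 218 215 197 187 180 160 138 130 136 142 155 195 223 233 226
 196 156 139 144 146 145 146 147 165 205]
214 [218 216 218 217 215 202 196 187 161 137 132 136 142 148 155 160 163 157
 146 138 139 141 147 146 150 157 173 207]
216 [217 217 218 219 217 217 220 225 223 183 141 148 173 187 180 164 164 187
 180 165 167 162 149 149 164 201 216 220]
218 [217 218 209 208 206 207 207 220 221 181 142 149 172 188 181 171 185 218
 226 194 159 159 154 148 165 204 218 220]
220 [216 214 211 199 186 168 172 182 182 162 140 137 148 165 183 197 215 222
 207 163 136 148 150 141 157 199 211 209]
TCP comp -0.02859071947148742 0.00011504984312437315 0.16324845736473897 [ 0.32166203  0.7252278  -4.32157683]
```

```bash
python3 -m inch '[{"tx":-0.08,"ty":0,"tz":0.06,"wx":0,"wy":0,"wz":0,"fingers":1},{"tx":-0.08,"ty":0,"tz":0.07,"wx":0,"wy":0,"wz":0,"fingers":1},{"tx":-0.06,"ty":0,"tz":0.05,"wx":0,"wy":0,"wz":0,"fingers":1},{"tx":0,"ty":0,"tz":0,"wx":0,"wy":0,"wz":0,"fingers":1},{"tx":0,"ty":0,"tz":0,"wx":0,"wy":0,"wz":0,"fingers":0.66},{"tx":0,"ty":0,"tz":0,"wx":0,"wy":0,"wz":0,"fingers":0.64},{"tx":0,"ty":0,"tz":0,"wx":0,"wy":0,"wz":0,"fingers":0.62},{"tx":0,"ty":0,"tz":0,"wx":0,"wy":0,"wz":0,"fingers":0.62}]'
python3 look.py
```

```text
clock: 40.37
eef_pos: [0.5363, 0.0974, 0.1609]
tcp_rot: [-2.109, -1.339, -0.985]
force: [-1.1, 0.3, 4.4]
width: 0.0171
grasp_force: 11.3
190 [ 53  48  50  49  50  49  49  52  47  53  62  78  94 121 144 166 182 162
 111  69  64  74  82  79  75  71  76  70]
192 [ 49  45  51  51  55  48  52  49  50  54  64  68  71  94 126 137 129 106
  89  86  85  84  81  76  71  72  68  74]
194 [ 47  48  50  46  50  49  51  51  51  51  55  51  75 112 123 118 101  89
  82  75  73  73  73  73  73  82  86  84]
196 [ 49  46  48  49  48  50  47  54  51  58  65  74  80  82  83  76  70  72
  71  71  72  87 108 125 139 165 172 149]
198 [ 51  50  53  50  48  50  53  52  58  88 121 120  99  82  73  71  72  69
  77  85 110 156 188 197 202 204 202 188]
200 [ 50  54  51  53  53  58  53  54  60  93 134 147 140 131 110 100 112 129
 134 126 102  98 113 130 134 129 118  99]
202 [156 154 154 156 155 152 155 157 153 144 136 131 129 130 133 140 160 188
 192 160 147 170 188 186 186 186 186 187]
204 [218 218 217 218 219 219 218 218 212 180 145 132 134 130 128 129 128 135
 137 141 165 206 220 224 223 222 223 222]
206 [221 22
[... 349 characters left out ...]
 [215 216 220 217 212 198 185 184 176 149 133 135 138 154 195 223 233 228
 198 154 142 146 150 147 149 145 166 202]
214 [217 218 218 218 216 204 194 185 159 132 132 137 143 149 155 162 163 156
 145 137 138 141 143 148 148 158 173 207]
216 [218 221 219 217 220 218 219 224 223 178 139 147 174 189 181 163 166 186
 176 165 166 162 150 147 165 200 216 222]
218 [218 217 213 209 205 204 207 219 219 184 143 148 174 187 182 170 185 219
 225 191 155 158 154 149 164 205 218 219]
220 [216 214 210 197 184 168 171 181 182 162 141 137 146 163 182 197 215 222
 211 165 143 149 152 142 160 200 212 210]
TCP comp -0.02821734990220958 0.000165743846235333 0.16087685643541702 [-1.29785746 -0.64421335  5.60364055]
```

```bash
python3 -m inch '[{"tx":0,"ty":0,"tz":0,"wx":0,"wy":0,"wz":0,"fingers":0.61},{"tx":0,"ty":0,"tz":0,"wx":0,"wy":0,"wz":0,"fingers":0.6},{"tx":0,"ty":0,"tz":0,"wx":0,"wy":0,"wz":0,"fingers":0.58},{"tx":0,"ty":0,"tz":0,"wx":0,"wy":0,"wz":0,"fingers":0.5},{"tx":0,"ty":0,"tz":0,"wx":0,"wy":0,"wz":0,"fingers":0.3},{"tx":0,"ty":0,"tz":0,"wx":0,"wy":0,"wz":0,"fingers":0.1},{"tx":0,"ty":0,"tz":0,"wx":0,"wy":0,"wz":0,"fingers":0.1},{"tx":0,"ty":0,"tz":0,"wx":0,"wy":0,"wz":0,"fingers":0.1}]'|head -1
python3 -m inch '[{"tx":0,"ty":0,"tz":-0.6,"wx":0,"wy":0,"wz":0,"fingers":0.1},{"tx":0,"ty":0,"tz":-1.5,"wx":0,"wy":0,"wz":0,"fingers":0.1},{"tx":0,"ty":0,"tz":-2.5,"wx":0,"wy":0,"wz":0,"fingers":0.1},{"tx":0,"ty":0,"tz":-3,"wx":0,"wy":0,"wz":0,"fingers":0.1},{"tx":0,"ty":0,"tz":-3,"wx":0,"wy":0,"wz":0,"fingers":0.1},{"tx":0,"ty":0,"tz":-3,"wx":0,"wy":0,"wz":0,"fingers":0.1},{"tx":0,"ty":0,"tz":-2,"wx":0,"wy":0,"wz":0,"fingers":0.1},{"tx":0,"ty":0,"tz":0,"wx":0,"wy":0,"wz":0,"fingers":1}]'|head -2
python3 look.py | sed -n '1,24p;32,40p'
```

```text
clock: 41.08
clock: 41.75
eef_pos: [0.486, -0.0143, 0.2628]
190 [ 51  52  48  47  49  51  52  51  50  51  51  50  69 108 138 164 177 163
 136 138 154 157 160 164 163 162 159 156]
192 [ 48  52  52  48  52  49  51  50  54  50  49  50  51  71  96 110 113  95
 105 142 171 186 192 196 201 195 189 178]
194 [ 51  49  47  51  50  50  51  50  51  47  49  50  75 116 150 179 206 192
 160 175 196 206 209 206 209 209 210 207]
196 [ 49  45  50  48  52  48  47  51  49  49  61  65  84 119 156 182 190 176
 166 191 205 206 208 209 208 209 207 208]
198 [ 46  54  50  50  46  47  48  50  58 110 184 205 211 201 171 157 161 194
 218 219 203 197 199 203 205 201 202 192]
200 [ 52  52  54  51  56  53  52  51  55 107 176 201 204 195 169 160 183 219
 228 218 170 125 115 130 131 124 118 100]
202 [155 154 154 156 155 153 156 156 151 142 137 138 136 137 153 166 181 200
 214 219 212 194 186 183 184 187 184 183]
204 [218 217 217 216 217 217 216 217 211 179 156 177 184 187 200 203 205 205
 205 207 207 217 221 221 222 222 220 220]
206 [220 220 220 219 220 219 220 219 214 177 137 135 141 142 141 144 140 142
 141 142 158 203 219 221 220 220 220 219]
208 [219 216 217 215 217 217 217 218 212 177 135 127 131 132 140 157 163 150
 136 134 162 205 218 220 220 220 220 222]
210 [216 216 215 216 218 218 218 218 211 177 137 128 133 151 208 239 244 237
 197 156 168 209 220 221 220 219 219 220]
212 [212 216 216 217 216 217 217 216 208 179 141 130 135 149 191 221 232 225
 193 158 167 206 218 222 220 220 221 217]
 209 184 203 231 236 222 217 215 212 208]
TCP comp -0.149468969511404 -0.0013246975355772697 0.2616304705884003 [-0.4657619  -0.19536414  0.44432584]
```

```bash
python3 -m inch '[{"tx":2.7,"ty":0,"tz":-2.25,"wx":0,"wy":0,"wz":0,"fingers":1},{"tx":2.7,"ty":0,"tz":-2.25,"wx":0,"wy":0,"wz":0,"fingers":1},{"tx":2.7,"ty":0,"tz":-2.25,"wx":0,"wy":0,"wz":0,"fingers":1},{"tx":2.7,"ty":0,"tz":-2.25,"wx":0,"wy":0,"wz":0,"fingers":1},{"tx":0,"ty":0.5,"tz":0,"wx":0,"wy":-7.1,"wz":0,"fingers":1},{"tx":0,"ty":0.5,"tz":0,"wx":0,"wy":-7.1,"wz":0,"fingers":1},{"tx":0,"ty":0.5,"tz":0,"wx":0,"wy":-7.1,"wz":0,"fingers":1},{"tx":0,"ty":0.5,"tz":0,"wx":0,"wy":-7.1,"wz":0,"fingers":1}]'
python3 -m inch '[{"tx":0,"ty":0.5,"tz":0,"wx":0,"wy":-7.1,"wz":0,"fingers":1},{"tx":0,"ty":0.5,"tz":0,"wx":0,"wy":-7.1,"wz":0,"fingers":1},{"tx":0,"ty":0.5,"tz":0,"wx":0,"wy":-7.1,"wz":0,"fingers":1},{"tx":0,"ty":0,"tz":0,"wx":0,"wy":0,"wz":0,"fingers":1},{"tx":0,"ty":0,"tz":0,"wx":0,"wy":0,"wz":0,"fingers":1},{"tx":0,"ty":0,"tz":0,"wx":0,"wy":0,"wz":0,"fingers":1},{"tx":0,"ty":0,"tz":0,"wx":0,"wy":0,"wz":0,"fingers":1},{"tx":0,"ty":0,"tz":0,"wx":0,"wy":0,"wz":0,"fingers":1}]'
python3 -c "
from h import *
to(C(.042,-.038,.40),down(yaw))"
```

```text
clock: 42.47
eef_pos: [0.5038, -0.0187, 0.4016]
tcp_rot: [-2.456, -1.558, -0.465]
force: [0.0, -0.3, -0.6]
width: 0.0001
grasp_force: 0.0
clock: 43.13
eef_pos: [0.5161, -0.0264, 0.4008]
tcp_rot: [-2.652, -1.678, -0.008]
force: [-0.0, -0.2, 0.2]
width: 0.0006
grasp_force: 0.0
pos [ 0.5161 -0.0264  0.4008] shift cm [19.08  0.34  0.2 ] rows>= 4.6 turn deg [-0.  -0.4 -0. ]
```

```bash
python3 -m inch '[{"tx":2,"ty":0.1,"tz":0,"wx":0,"wy":-0.4,"wz":0,"fingers":1},{"tx":3.5,"ty":0.1,"tz":0,"wx":0,"wy":0,"wz":0,"fingers":1},{"tx":4,"ty":0.1,"tz":0,"wx":0,"wy":0,"wz":0,"fingers":1},{"tx":4,"ty":0.05,"tz":0,"wx":0,"wy":0,"wz":0,"fingers":1},{"tx":3.6,"ty":0,"tz":0,"wx":0,"wy":0,"wz":0,"fingers":1},{"tx":2,"ty":0,"tz":0,"wx":0,"wy":0,"wz":0,"fingers":1},{"tx":0,"ty":0,"tz":0,"wx":0,"wy":0,"wz":0,"fingers":1},{"tx":0,"ty":0,"tz":0,"wx":0,"wy":0,"wz":0,"fingers":1}]'
python3 -c "
from h import *
to(C(.042,-.038,.317),down(yaw))"
```

```text
clock: 43.8
eef_pos: [0.6015, 0.1452, 0.4006]
tcp_rot: [2.652, 1.682, -0.003]
force: [-0.3, -0.2, -0.0]
width: 0.0004
grasp_force: 0.0
pos [0.6015 0.1452 0.4006] shift cm [-0.07 -0.03  8.36] rows>= 2.0 turn deg [0.  0.1 0.1]
```

```bash
python3 -m inch '[{"tx":0,"ty":0,"tz":2.4,"wx":0,"wy":0,"wz":0,"fingers":1},{"tx":0,"ty":0,"tz":3,"wx":0,"wy":0,"wz":0,"fingers":1},{"tx":0,"ty":0,"tz":2,"wx":0,"wy":0,"wz":0,"fingers":1},{"tx":0,"ty":0,"tz":1,"wx":0,"wy":0,"wz":0,"fingers":1},{"tx":-0.5,"ty":0,"tz":0,"wx":0,"wy":0,"wz":0,"fingers":1},{"tx":-1,"ty":0,"tz":0,"wx":0,"wy":0,"wz":0,"fingers":1},{"tx":-1,"ty":0,"tz":0,"wx":0,"wy":0,"wz":0,"fingers":1},{"tx":-1,"ty":0,"tz":0,"wx":0,"wy":0,"wz":0,"fingers":1}]'
python3 -m inch '[{"tx":-1,"ty":0,"tz":0,"wx":0,"wy":0,"wz":0,"fingers":1},{"tx":-1,"ty":0,"tz":0,"wx":0,"wy":0,"wz":0,"fingers":1},{"tx":-1,"ty":0,"tz":0,"wx":0,"wy":0,"wz":0,"fingers":1},{"tx":-0.8,"ty":0,"tz":0,"wx":0,"wy":0,"wz":0,"fingers":1},{"tx":-0.6,"ty":0,"tz":0,"wx":0,"wy":0,"wz":0,"fingers":1},{"tx":-0.5,"ty":0,"tz":0,"wx":0,"wy":0,"wz":0,"fingers":1},{"tx":-0.3,"ty":0,"tz":0,"wx":0,"wy":0,"wz":0,"fingers":1},{"tx":0,"ty":0,"tz":0,"wx":0,"wy":0,"wz":0,"fingers":1}]'
python3 -c "
from h import *
to(C(-.0464,-.038,.317),down(yaw))"
```

```text
clock: 44.47
eef_pos: [0.5893, 0.1154, 0.3216]
tcp_rot: [2.65, 1.682, 0.016]
force: [1.7, 5.5, 4.0]
width: 0.0004
grasp_force: 2.4
clock: 45.13
eef_pos: [0.564, 0.0667, 0.317]
tcp_rot: [2.652, 1.682, -0.003]
force: [0.1, 1.3, -0.5]
width: 0.0004
grasp_force: 0.4
pos [0.564  0.0667 0.317 ] shift cm [-0.22 -0.   -0.  ] rows>= 0.1 turn deg [0.  0.1 0.1]
```

Push the last millimetres until the stop is felt.

```bash
python3 -m inch '[{"tx":-0.15,"ty":0,"tz":0,"wx":0,"wy":0,"wz":0,"fingers":1},{"tx":-0.15,"ty":0,"tz":0,"wx":0,"wy":0,"wz":0,"fingers":1},{"tx":-0.1,"ty":0,"tz":0,"wx":0,"wy":0,"wz":0,"fingers":1},{"tx":-0.05,"ty":0,"tz":0,"wx":0,"wy":0,"wz":0,"fingers":1},{"tx":0,"ty":0,"tz":0,"wx":0,"wy":0,"wz":0,"fingers":1},{"tx":0,"ty":0,"tz":0,"wx":0,"wy":0,"wz":0,"fingers":1},{"tx":0,"ty":0,"tz":0,"wx":0,"wy":0,"wz":0,"fingers":1},{"tx":0,"ty":0,"tz":0,"wx":0,"wy":0,"wz":0,"fingers":1}]'
python3 -c "
from h import *
to(C(-.0464,-.038,.317),down(yaw))"
```

```text
clock: 45.8
eef_pos: [0.5635, 0.0657, 0.317]
tcp_rot: [-2.651, -1.684, -0.005]
force: [4.8, 9.6, -5.4]
width: 0.0006
grasp_force: 5.0
pos [0.5635 0.0657 0.317 ] shift cm [-0.12  0.    0.  ] rows>= 0.0 turn deg [ 0.  -0.2  0.2]
```

```bash
python3 -m inch '[{"tx":1,"ty":0,"tz":0,"wx":0,"wy":0,"wz":0,"fingers":1},{"tx":0.3,"ty":0,"tz":-2,"wx":0,"wy":0,"wz":0,"fingers":1},{"tx":0,"ty":0,"tz":-3.5,"wx":0,"wy":0,"wz":0,"fingers":1},{"tx":0,"ty":0,"tz":-3.5,"wx":0,"wy":0,"wz":0,"fingers":1},{"tx":0,"ty":3,"tz":0,"wx":0,"wy":0,"wz":0,"fingers":1},{"tx":0,"ty":3.5,"tz":0,"wx":0,"wy":0,"wz":0,"fingers":1},{"tx":-3.5,"ty":0,"tz":0,"wx":0,"wy":0,"wz":0,"fingers":1},{"tx":-3.5,"ty":0,"tz":0,"wx":0,"wy":0,"wz":0,"fingers":1}]'
python3 -m inch '[{"tx":-4,"ty":0,"tz":0,"wx":0,"wy":0,"wz":0,"fingers":1},{"tx":-4,"ty":0,"tz":0,"wx":0,"wy":0,"wz":0,"fingers":1},{"tx":-4,"ty":0,"tz":0,"wx":0,"wy":0,"wz":0,"fingers":1},{"tx":-2,"ty":0,"tz":0,"wx":0,"wy":0,"wz":0,"fingers":1},{"tx":0,"ty":0,"tz":0,"wx":0,"wy":0,"wz":0,"fingers":1},{"tx":0,"ty":0,"tz":0,"wx":0,"wy":0,"wz":0,"fingers":1},{"tx":0,"ty":0,"tz":0,"wx":0,"wy":0,"wz":0,"fingers":1},{"tx":0,"ty":0,"tz":0,"wx":0,"wy":0,"wz":0,"fingers":1}]' | head -2
python3 look.py | sed -n '1,16p;33p'; python3 -c "
from kfit import *
F=avg(3); print(F[166:177,239:250].round().astype(int)); t=cam('top'); print([(np.round(d['at'],1),d['confidence']) for d in r.boxes_of('lever_knob','top')]); a=cam('scene')
print(a['frame'][180:200,250:272].mean(2).round().astype(int))
l=C(-.03-.052*np.sin(.75),-.038,.312); y,x=map(int,np.round(proj(t,l))); print(y,x,t['frame'][y-4:y+5,x-4:x+6].mean(2).round().astype(int))"
```

```text
clock: 46.47
eef_pos: [0.5986, -0.0167, 0.4055]
tcp_rot: [2.65, 1.685, -0.006]
force: [-0.4, -0.8, 0.5]
width: 0.0004
grasp_force: 0.0
clock: 47.13
eef_pos: [0.538, -0.1415, 0.4077]
190 [ 49  49  50  49  54  49  49  47  50  50  47  50  62  93 127 144 133 109
 109 139 154 157 158 163 163 162 157 156]
192 [ 50  46  51  53  45  48  47  51  53  47  52  50  81 129 147 153 146 129
 120 144 169 185 194 197 200 195 187 179]
194 [ 48  51  49  52  52  50  52  49  48  50  43  52  77 125 155 161 157 138
 134 170 197 205 209 210 210 208 208 206]
196 [ 51  49  48  47  51  49  47  48  49  52  55  57  74 115 150 160 158 140
 141 182 200 206 205 209 210 209 207 206]
198 [ 48  48  49  47  47  50  52  51  52  76 118 133 138 141 143 146 147 150
 151 158 171 186 198 200 203 203 202 192]
200 [ 53  48  55  51  53  49  55  53  57  88 135 153 155 156 151 150 148 153
 147 133 111  99 111 125 129 125 117  95]
202 [153 153 153 154 153 153 153 154 153 140 131 130 130 133 138 143 137 132
 132 131 128 124 121 119 122 123 122 123]
204 [217 216 217 217 217 217 216 217 211 178 140 126 128 128 130 132 132 129
 132 134
[... 2248 characters left out ...]
0 207
  206 208 209 208]
 [ 49  51  50  47  54  61  80  89  92 110 140 150 146 136 142 172 192 204
  209 207 210 207]
 [ 50  52  53  51  50  75 119 135 138 140 142 147 148 144 152 160 173 190
  201 204 204 203]
 [ 49  51  49  49  52  85 137 155 157 156 151 151 153 156 156 142 139 150
  162 178 182 175]]
176 287 [[212 215 215 214 162 150 199 170 138 138]
 [153 174 174 106  44  40  38  91 129 137]
 [143 147  97  40  43  42  40  38 115 138]
 [156 116  70  41  46  46  46  38  91 185]
 [215 185 110  41  40  44  41  38  92 186]
 [213 215 148  57  39  38  40  52 118 193]
 [214 216 216 146  56  40  71 122 194 216]
 [136 137 192 173 138 138 136 137 193 217]
 [135 136 138 136 135 137 135 137 192 213]]
```

```bash
python3 -c "
from bench import r
print(r.close_job())"
```

```text
the job is handed in; nothing more can be done
None
```

The job is handed in at about 48 s, with every step done in the order asked, but the dial zero was set from the knob's index line (good to roughly 0.05 rad), because neither camera can see the dial face; also, the prism first landed about 10 mm off the anvil's centre, so I regripped it and moved it to the middle.

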